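# Restock the hotel room's tea rack

### The arm

A 6-joint arm with a two-finger parallel gripper is mounted at the origin on the work surface. World frame = base frame: x ahead of the robot, y to its left, z up, the work surface at z = 0. Lengths are in mm, angles in rad, forces in N, time in s.
With the tool pointing down it reaches from about 300 to 875 mm from the base axis. Payload 4.2 kg.
Tool frame: the origin (TCP) lies midway between the tips of the shut fingers; the grasp point (between the pads) lies 19 mm behind it (grasp_offset is the distance from the TCP to the grasp point, in mm); x points along the fingers, y is the direction in which the jaws open and shut, and the axes are right-handed (so a half turn about x gives the same grasp; the last joint's range is limited). The gripper opens to 85 mm and grips with 20 to 120 N. Pads are 22 mm wide; open, the fingers measure 114 mm over their backs; the gripper's body (76 mm by 85 mm) begins 54 mm behind the grasp point. The pads swing forward as they close: fully open they stand 13 mm farther back than shut.
Start: joints at [-1.195, 0.32, 1.565, -0, 1.257, -0.02], TCP at [221.693, -530.56, 231.338] pointing down, gripper open.
Joint ranges: [-3.11, 3.11], [-0.84, 2.01], [0.21, 2.61], [-1.34, 4.49], [0.05, 2.63], [-2.56, 2.56]. Speed limits (rad/s): [2.57, 2.57, 3.14, 3.14, 3.14, 3.14].

### API

Orientations are given as a 3x3 rotation matrix whose columns are the frame's x, y, z axes.
In Python, from station import * gives the robot as it stands.
- The arm moves only by the tool step_arm, never from a script. Its argument "deltas" is a list of rows, each an object with "linear": the shift along the tool's x, y, z in mm, a list of three; "yaw": the turn about the tool's x in degrees. A call has 1 to 5 rows; each row shifts and turns the commanded pose from where the row before left it, along the tool's axes as they then stand; what a row does not reach is not made up. A row lasts 1/12 s, in which the tool goes at most 41.7 mm and 7.16 degrees, less where a joint would pass 70% of its speed; a pose out of reach is approached as far as the arm can. A call with a gripper value outside its range is refused whole. "jaw" is the opening, from -1 (shut) to 1 (fully open), set as the call begins (left out, the last holds). The fingers move at their own pace and stop on an object; "grip_force" is the grip in N (left out, the last holds). Time passes only in rows, so rows that do not move let the fingers close. It gives the time, the measured TCP pose, the force and the opening at its end, in the units of the state.
- get_obs(): the state, without advancing time (a new reading comes with each control period).
- snapshot(name): name is "side" or "top"; returns a dict with "color" (384x512x3 uint8, blue, green, red), "K" (3x3 intrinsics, pixels), "view" (4x4, takes a point from world to camera coordinates). Camera axes: x right, y up, looking along -z (the intrinsics and any distortion apply to the point x, -y, -z); pixel columns grow to the right and rows downward; lengths in mm; the calibration is good to about 2 mm. A picture is of the moment at which its call begins. There is no depth.
- sign_off(): hands the job in, once; it reports no verdict.
The state is a dict: "clock": time; "joint_pos": joint angles; "joint_vel": joint speeds; "effort": joint torques, N m; "tool_pos": TCP position; "ee_rot": TCP orientation; "wrist_force": force on the tool from outside, world axes, zero at the start; "wrist_torque": the same for the moment, N m; "grip_width": opening from 0.0 (shut) to 1.0 (fully open).
Only numpy, scipy, OpenCV 4.12 (cv2) and the standard library are available. Lean on these libraries where they do the work, as an engineer would, in place of code of your own. Each camera call takes 0.05 s, during which the arm holds its last target. There are 200 camera calls.

### The job

Restock the room's tea rack: move the four tea tins from the grey housekeeping carrier to the walnut display rack, one to each compartment, keeping the left-to-right order in which they stand in the carrier. Set each tin down upright in the middle of its compartment, flat on the floor, without dropping or tipping it, and leave the refill cartons standing where they are in the carrier.

Things in the scene. Friction and masses are not known exactly. Their poses are not given: they have to be found in the camera images.
- carrier: Fixed grey tray, 144 (x) x 258 (y) mm, walls 30 mm high, dividers 22, floor 5 mm above the origin; black grips at its ends reach y = +-149 mm. Origin: centre of underside; y runs along the row to the robot's left (within 0.3 rad), -x to the robot. 4 columns at y = 93, 31, -31, -93 mm, left to right: a tin in the near compartment (about x = -38 mm), a carton of its colour in the far one.
- rack: Fixed dark walnut rack, 84 (x) x 300 (y) mm, end cheeks 56 mm high, brass rails front and back (top at 48). Origin: centre of underside; y runs along the row to the robot's left (within 0.3 rad), -x to the robot. 4 empty compartments, 64 (y) x 68 (x) mm, centres x = 0, y = 105, 35, -35, -105 mm left to right, floor 30 mm above the origin, divider strips 14 mm above the floor.
- tin_red: Tea tin, red wall and lid with a white paper band: closed rigid upright cylinder, 48 mm diameter, 84 mm high, about 120 g. Origin: centre of underside, z up. Stands in the near compartment of a carrier column, about 37 mm clear of the carton behind and 14 mm from the next tin: best gripped across the row (along the carrier's x), in its upper half.
- tin_yellow: Tea tin, yellow wall and lid with a white paper band: closed rigid upright cylinder, 48 mm diameter, 84 mm high, about 120 g. Origin: centre of underside, z up. Stands in the near compartment of a carrier column, about 37 mm clear of the carton behind and 14 mm from the next tin: best gripped across the row (along the carrier's x), in its upper half.
- tin_green: Tea tin, green wall and lid with a white paper band: closed rigid upright cylinder, 48 mm diameter, 84 mm high, about 120 g. Origin: centre of underside, z up. Stands in the near compartment of a carrier column, about 37 mm clear of the carton behind and 14 mm from the next tin: best gripped across the row (along the carrier's x), in its upper half.
- tin_blue: Tea tin, blue wall and lid with a white paper band: closed rigid upright cylinder, 48 mm diameter, 84 mm high, about 120 g. Origin: centre of underside, z up. Stands in the near compartment of a carrier column, about 37 mm clear of the carton behind and 14 mm from the next tin: best gripped across the row (along the carrier's x), in its upper half.
- carton_red: Refill carton, red with a white stripe: upright loose box 40 (carrier's x) x 46 x 60 mm high, about 60 g. Origin at the centre of its underside. Stands in the far compartment of the carrier, behind the tin of its colour, and stays there.
- carton_yellow: Refill carton, yellow with a white stripe: upright loose box 40 (carrier's x) x 46 x 60 mm high, about 60 g. Origin at the centre of its underside. Stands in the far compartment of the carrier, behind the tin of its colour, and stays there.
- carton_green: Refill carton, green with a white stripe: upright loose box 40 (carrier's x) x 46 x 60 mm high, about 60 g. Origin at the centre of its underside. Stands in the far compartment of the carrier, behind the tin of its colour, and stays there.
- carton_blue: Refill carton, blue with a white stripe: upright loose box 40 (carrier's x) x 46 x 60 mm high, about 60 g. Origin at the centre of its underside. Stands in the far compartment of the carrier, behind the tin of its colour, and stays there.

How it is judged:
By the outcome, as a careful person would: the job done as asked, in the order asked, and still so for the second after the job is handed in, with the robot touching nothing.
It also fails if it takes over 96 s, if anything falls off the work surface, if the arm or the gripper's body presses on something with over 40 N, if the wrist force passes 120 N, or if a joint passes its speed limit or range.

## Working session

There is one attempt and no reset: what is moved stays moved. The work goes in short steps, Python scripts to look and compute and a tool call to move; the robot and the scene stay as the last step left them, time stands still between calls to the robot, and variables do not carry over. Pictures are saved under pics/ and viewed, about 12 in all and at most 16, crops included, and the job is handed in when it is done.

Besides the shell and the picture viewer there is one more tool, called after "Call:" by a JSON object that holds its "name" and its "arguments". step_arm: Moves the arm, as the interface text tells. Its arguments: {"type":"object","properties":{"deltas":{"type":"array","items":{"type":"object","properties":{"linear":{"type":"array","items":{"type":"number"}},"yaw":{"type":"number"}}}},"jaw":{"type":"number"},"grip_force":{"type":"number"}},"required":["deltas"]}

```bash
mkdir -p pics; ls
python3 - <<'E'
from station import *
import cv2
o=get_obs(); print({k:o[k] for k in('clock','tool_pos','ee_rot','grip_width')})
for n in('top','side'):
    s=snapshot(n); cv2.imwrite(f'pics/{n}0.png',cv2.resize(s['color'],(800,600),interpolation=cv2.INTER_CUBIC)); print(n,s['K'],s['view'],[k for k in s])
E
```

```text
pics
{'clock': 0.0, 'tool_pos': array([ 221.52458676, -530.0995125 ,  230.48661588]), 'ee_rot': array([[-6.31032085e-04,  3.85535466e-01, -9.22692802e-01],
       [ 1.62464711e-03, -9.22691372e-01, -3.85535980e-01],
       [-9.99998481e-01, -1.74233576e-03, -4.41112191e-05]]), 'grip_width': 1.0000917374882934}
top [[399.31653713   0.         253.39262127]
 [  0.         399.31653713 194.26162552]
 [  0.           0.           1.        ]] [[ 3.61881991e-03 -9.99734500e-01  2.27559616e-02 -1.19068343e+01]
 [ 9.94785611e-01  5.91844926e-03  1.01816305e-01 -5.37860323e+02]
 [-1.01923953e-01  2.22688483e-02  9.94542913e-01 -8.63662530e+02]
 [ 0.00000000e+00  0.00000000e+00  0.00000000e+00  1.00000000e+00]] ['color', 'K', 'view']
side [[453.07480808   0.         263.9169314 ]
 [  0.         453.07480808 192.66764515]
 [  0.           0.           1.        ]] [[-6.85080193e-01 -7.28292113e-01 -1.59914782e-02  3.72066709e+02]
 [ 3.88736425e-01 -3.84060526e-01  8.37485226e-01 -2.61931808e+02]
 [-6.16075581e-01  5.67528070e-01  5.46225931e-01 -9.18815260e+02]
 [ 0.00000000e+00  0.00000000e+00  0.00000000e+00  1.00000000e+00]] ['color', 'K', 'view']
```

View pics/top0.png

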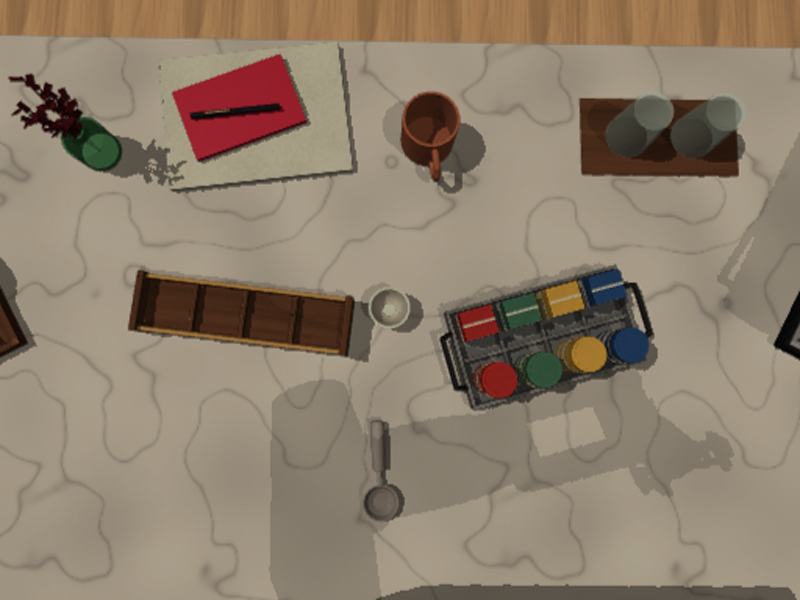

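View pics/side0.png

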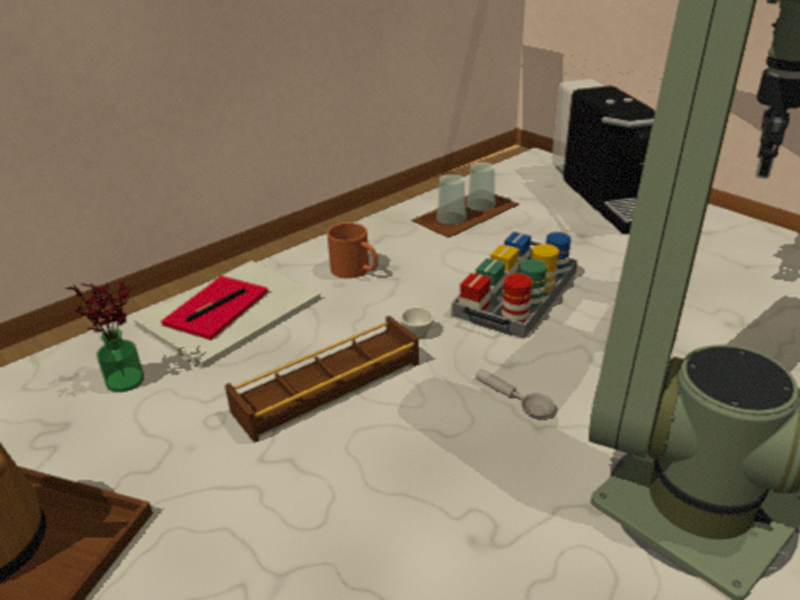

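The top view shows the rack at about (240,312) px, with its left end higher in the picture. The carrier is at about (550,335), and its order left to right is red, green, yellow, blue. The side view agrees. Next I'll enlarge both to get accurate corners.

```bash
cat > h.py <<'E'
import numpy as np, cv2
def proj(s,P):
    P=np.atleast_2d(P); c=(s['view']@np.c_[P,np.ones(len(P))].T).T[:,:3]
    q=(s['K']@(c*[1,-1,-1]).T).T; return q[:,:2]/q[:,2:]
def unproj(s,uv,z):
    R=s['view'][:3,:3];t=s['view'][:3,3];C=-R.T@t
    uv=np.atleast_2d(uv); d=np.linalg.solve(s['K'],np.c_[uv,np.ones(len(uv))].T).T*[1,-1,-1]@R
    return C+d*((z-C[2])/d[:,2])[:,None]
def crop(s,x,y,w,h,k,name):
    cv2.imwrite(name,cv2.resize(s['color'][y:y+h,x:x+w],None,fx=k,fy=k,interpolation=cv2.INTER_CUBIC))
E
python3 - <<'E'
from station import *
from h import *
s=snapshot('top')
crop(s,278,165,145,100,5.5,'pics/c1.png'); crop(s,78,165,155,70,5,'pics/r1.png')
E
```

```text
(no output)
```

View pics/c1.png

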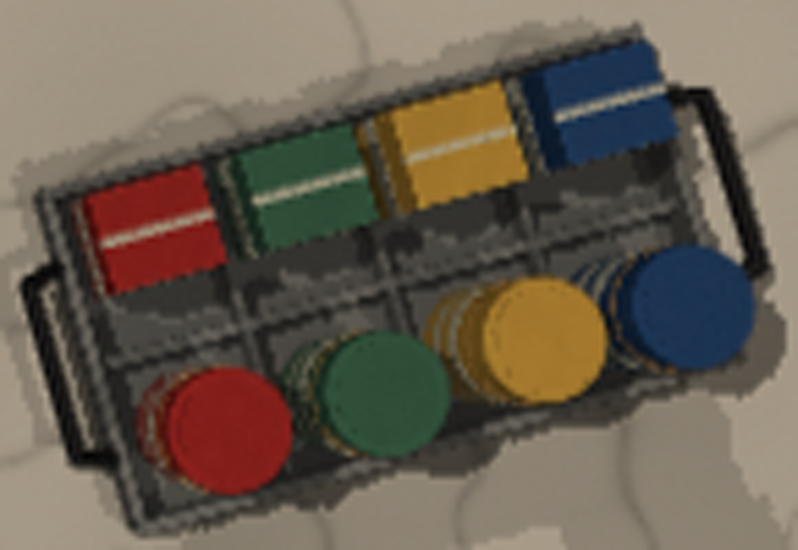

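View pics/r1.png

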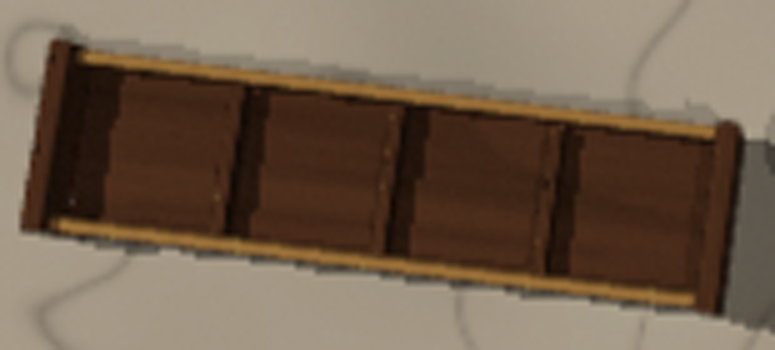

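Run:
```python
from station import *
from h import *
s=snapshot('top'); d=snapshot('side')
f=lambda a,x,y,k:(np.array(a)+.5)/k-.5+[x,y]
L=unproj(s,f([(230,430),(386,394),(545,340),(692,308)],278,165,5.5),89)
print('lids',L.round(1))
def fit(m,w):
    m=np.array(m,float);w=w[:,:2];mc=m.mean(0);wc=w.mean(0)
    U,_,V=np.linalg.svd((m-mc).T@(w-wc));R=(U@V).T; t=wc-R@mc
    print('th',np.arctan2(R[1,0],R[0,0]),'t',t.round(1),'res',(w-(m@R.T+t)).round(1).tolist());return R,t
Cc=unproj(s,f([(38,190),(140,530),(640,28)],278,165,5.5),30)
C=fit([(72,129),(-72,129),(72,-129)],Cc)
print('lids in carrier',((L[:,:2]-C[1])@C[0]).round(1))
Rc=unproj(s,f([(54,40),(20,231),(742,124),(716,314)],78,165,5),56)
R=fit([(42,150),(-42,150),(42,-150),(-42,-150)],Rc)
np.savez('p.npz',L=L,CR=C[0],Ct=C[1],RR=R[0],Rt=R[1])
print('slots',[(R[0]@[0,y]+R[1]).round(1) for y in(105,35,-35,-105)])
# overlay
def w(T,p):
    p=np.array(p,float);return np.c_[p[:,:2]@T[0].T+T[1],p[:,2]]
a=np.linspace(0,2*np.pi,40)
k=4
def poly(im,sn,P,col,o):
    q=((proj(sn,P)-o+.5)*k-.5)*16
    cv2.polylines(im,[q.round().astype(int)],True,col,1,cv2.LINE_AA,4)
for sn,boxes in((d,((145,205,125,75),(285,145,95,70))),):
  for i,(x,y,W,H) in enumerate(boxes):
    im=cv2.resize(sn['color'][y:y+H,x:x+W],None,fx=k,fy=k,interpolation=cv2.INTER_CUBIC)
    o=np.array([x,y])
    for X in(42,-42): poly(im,sn,w(R,[(X,150,56),(X,-150,56),(X,-150,0),(X,150,0)]),(0,255,255),o)
    poly(im,sn,w(C,[(72,129,30),(-72,129,30),(-72,-129,30),(72,-129,30)]),(255,0,255),o)
    for l in L: 
        for z in(89,5): poly(im,sn,np.c_[l[0]+24*np.cos(a),l[1]+24*np.sin(a),0*a+z],(255,255,255),o)
    cv2.imwrite(f'pics/o{i}.png',im)
o0=cv2.imread('pics/o0.png');o1=cv2.imread('pics/o1.png')
h=o0.shape[0]+o1.shape[0];c=np.zeros((h,500,3),np.uint8);c[:o0.shape[0],:o0.shape[1]]=o0;c[o0.shape[0]:,:o1.shape[1]]=o1
cv2.imwrite('pics/ov.png',c)
```

```text
lids [[ 432.  -144.3   89. ]
 [ 445.6 -203.3   89. ]
 [ 466.1 -264.1   89. ]
 [ 478.4 -320.4   89. ]]
th 0.27020647474313436 t [ 492.9 -222.5] res [[-0.7, 0.4], [2.1, -1.4], [-1.4, 1.0]]
lids in carrier [[-37.8  91.6]
 [-40.5  31.1]
 [-36.9 -32.9]
 [-40.1 -90.5]]
th -0.11603679653875697 t [521.4 203.8] res [[-0.8, -1.3], [0.3, -0.4], [-0.6, 0.6], [1.0, 1.1]]
slots [array([533.6, 308.1]), array([525.5, 238.6]), array([517.4, 169. ]), array([509.3,  99.5])]
```

View pics/ov.png

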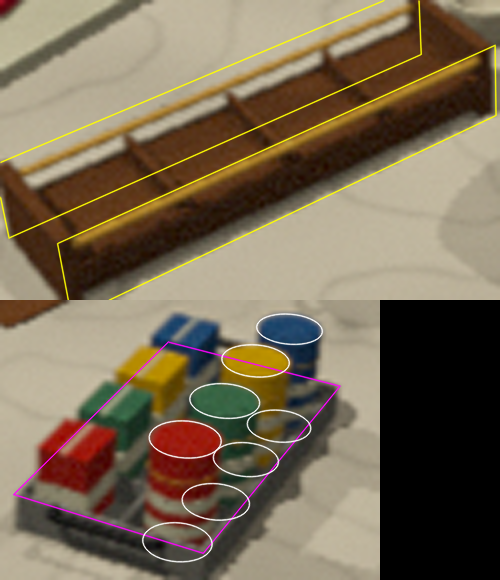

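Overlay: in the side view the lid rings sit on the lids within about 1–2 px, while the rack outline sits about 2 px off. The cameras therefore disagree by a few mm, and I'll calibrate with the held tin. First I turn the tool so the jaws run along the carrier's x axis.

Call:
{"name": "step_arm", "arguments": {"deltas": [{"linear": [0, 0, 0], "yaw": -6.9}, {"linear": [0, 0, 0], "yaw": -6.9}, {"linear": [0, 0, 0], "yaw": -6.9}, {"linear": [0, 0, 0], "yaw": -6.9}, {"linear": [0, 0, 0], "yaw": -6.9}], "jaw": 0.55, "grip_force": 30}}

```text
clock: 0.67
tool_pos: [221.7, -530.5, 231.2]
ee_rot: [[-0.0, 0.844, -0.537], [0.0, -0.537, -0.844], [-1.0, -0.0, -0.0]]
wrist_force: [-0.2, -0.5, 0.3]
grip_width: 0.776
```

Call:
{"name": "step_arm", "arguments": {"deltas": [{"linear": [0, 0, 0], "yaw": -6.9}, {"linear": [0, 0, 0], "yaw": -6.9}, {"linear": [0, 0, 0], "yaw": -6.9}, {"linear": [0, 0, 0], "yaw": -6.9}, {"linear": [0, 0, 0], "yaw": -6.9}]}}

```text
clock: 1.08
tool_pos: [221.7, -530.5, 231.2]
ee_rot: [[-0.0, 0.999, 0.035], [0.0, 0.035, -0.999], [-1.0, -0.0, -0.0]]
wrist_force: [-0.0, 0.5, 0.8]
grip_width: 0.775
```

Call:
{"name": "step_arm", "arguments": {"deltas": [{"linear": [0, 0, 0], "yaw": -6.9}, {"linear": [0, 0, 0], "yaw": -6.9}, {"linear": [0, 0, 0], "yaw": 0}]}}

```text
clock: 1.33
tool_pos: [221.6, -530.5, 231.2]
ee_rot: [[-0.0, 0.963, 0.269], [0.0, 0.269, -0.963], [-1.0, -0.0, -0.0]]
wrist_force: [-0.5, 0.0, 0.3]
grip_width: 0.776
```

Call:
{"name": "step_arm", "arguments": {"deltas": [{"linear": [6, 25.5, -26.3], "yaw": 0}, {"linear": [6, 25.5, -26.3], "yaw": 0}, {"linear": [6, 25.5, -26.3], "yaw": 0}, {"linear": [6, 25.5, -26.3], "yaw": 0}, {"linear": [6, 25.5, -26.3], "yaw": 0}]}}

```text
clock: 1.75
tool_pos: [309.9, -368.3, 201.0]
ee_rot: [[0.0, 0.965, 0.263], [-0.0, 0.263, -0.965], [-1.0, 0.0, 0.0]]
wrist_force: [0.3, -0.0, -0.1]
grip_width: 0.773
```

Call:
{"name": "step_arm", "arguments": {"deltas": [{"linear": [6, 25.5, -26.3], "yaw": 0}, {"linear": [6, 25.5, -26.3], "yaw": 0}, {"linear": [6, 25.5, -26.3], "yaw": 0}, {"linear": [6, 25.5, -26.3], "yaw": 0}, {"linear": [6, 25.5, -26.3], "yaw": 0}]}}

```text
clock: 2.17
tool_pos: [397.8, -207.4, 171.3]
ee_rot: [[0.001, 0.965, 0.263], [-0.0, 0.263, -0.965], [-1.0, 0.0, 0.001]]
wrist_force: [1.3, 0.2, 0.4]
grip_width: 0.776
```

Call:
{"name": "step_arm", "arguments": {"deltas": [{"linear": [6, 25.5, -26.3], "yaw": 0}, {"linear": [6, 25.5, -26.3], "yaw": 0}, {"linear": [0, 0, 0], "yaw": 0}, {"linear": [0, 0, 0], "yaw": 0}]}}

```text
clock: 2.5
tool_pos: [432.8, -143.3, 159.0]
ee_rot: [[-0.001, 0.963, 0.269], [-0.0, 0.269, -0.963], [-1.0, -0.001, -0.0]]
wrist_force: [0.2, 0.1, 0.8]
grip_width: 0.778
```

Run:
```python
from station import *
from h import *
t=get_obs()['tool_pos'];print(t)
s=snapshot('side')
print(proj(s,[t,[t[0],t[1],89]]))
k=6;im=cv2.resize(s['color'][120:220,280:400],None,fx=k,fy=k,interpolation=cv2.INTER_CUBIC)
cv2.drawMarker(im,tuple(int(v) for v in (proj(s,t)[0]-[280,120])*k),(255,255,0),0,12)
cv2.imwrite('pics/s1.png',im)
```

```text
[ 432.77510679 -143.3295857   159.03369735]
[[332.04587099 156.3655078 ]
 [330.3229528  179.3201116 ]]
```

View pics/s1.png

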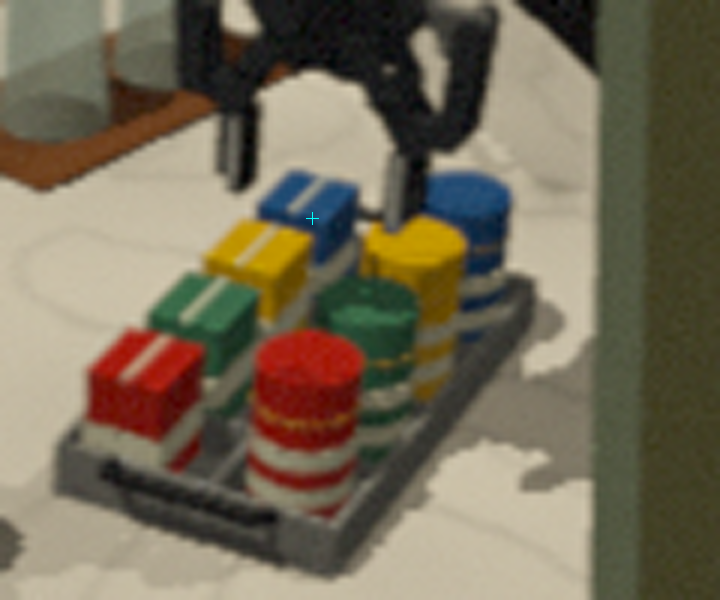

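The tool hangs over the red tin. The fingertips are at about (240,187) and (398,225), with their midpoint close to the projected TCP, and the lid offset matches. Descend and grip.

Call:
{"name": "step_arm", "arguments": {"deltas": [{"linear": [30, 0, 0], "yaw": 0}, {"linear": [30, 0, 0], "yaw": 0}, {"linear": [28, 0, 0], "yaw": 0}, {"linear": [18, 0, 0], "yaw": 0}, {"linear": [7, 0, 0], "yaw": 0}]}}

```text
clock: 2.97
tool_pos: [430.2, -145.7, 44.2]
ee_rot: [[-0.004, 0.965, 0.263], [0.001, 0.263, -0.965], [-1.0, -0.004, -0.002]]
wrist_force: [0.1, 0.2, 0.0]
grip_width: 0.779
```

Call:
{"name": "step_arm", "arguments": {"deltas": [{"linear": [0, 0, 0], "yaw": 0}, {"linear": [0, 0, 0], "yaw": 0}, {"linear": [0, 0, 0], "yaw": 0}, {"linear": [0, 0, 0], "yaw": 0}, {"linear": [0, 0, 0], "yaw": 0}], "jaw": -1, "grip_force": 30}}

```text
clock: 3.38
tool_pos: [432.9, -145.1, 47.2]
ee_rot: [[0.002, 0.964, 0.267], [-0.001, 0.267, -0.964], [-1.0, 0.002, 0.001]]
wrist_force: [0.4, -0.1, -1.5]
grip_width: 0.55
```

Call:
{"name": "step_arm", "arguments": {"deltas": [{"linear": [0, 0, 0], "yaw": 0}, {"linear": [-5, 0, 0], "yaw": 0}, {"linear": [-10, 0, 0], "yaw": 0}, {"linear": [0, 0, 0], "yaw": 0}]}}

```text
clock: 3.72
tool_pos: [433.5, -145.1, 62.9]
ee_rot: [[0.003, 0.964, 0.267], [-0.001, 0.267, -0.964], [-1.0, 0.003, 0.002]]
wrist_force: [0.5, -0.3, -2.3]
grip_width: 0.552
```

Run:
```python
from station import *
from h import *
t=get_obs();print(t['tool_pos'],t['wrist_force'],t['grip_width'])
s=snapshot('side');a=s['color'][140:220,285:385]
cv2.imwrite('pics/s2.png',cv2.resize(a,None,fx=6,fy=6,interpolation=cv2.INTER_CUBIC))
```

```text
[ 433.53431616 -145.09976763   62.90020253] [ 0.54742331 -0.25143652 -2.34338303] 0.5521209218131303
```

View pics/s2.png

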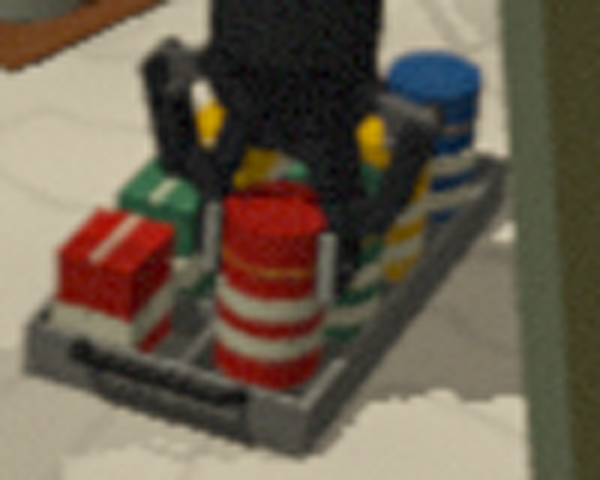

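Red is gripped and upright, about 16 mm up. Lift it, turn to the rack's direction and carry it across.

Call:
{"name": "step_arm", "arguments": {"deltas": [{"linear": [-30, 0, 0], "yaw": 0}, {"linear": [-35, 0, 0], "yaw": 7}, {"linear": [-35, 0, 0], "yaw": 7}, {"linear": [-5, 0, 0], "yaw": 7}, {"linear": [0, 0, 0], "yaw": 1.1}], "grip_force": 40}}

```text
clock: 4.18
tool_pos: [433.9, -145.2, 168.7]
ee_rot: [[0.006, 0.993, -0.118], [-0.002, -0.118, -0.993], [-1.0, 0.006, 0.001]]
wrist_force: [-0.2, -0.3, -1.6]
grip_width: 0.554
```

Call:
{"name": "step_arm", "arguments": {"deltas": [{"linear": [0, 2, -20], "yaw": 0}, {"linear": [0, 3.4, -33], "yaw": 0}, {"linear": [0, 3.4, -33], "yaw": 0}, {"linear": [0, 3.4, -33], "yaw": 0}, {"linear": [0, 3.4, -33], "yaw": 0}]}}

```text
clock: 4.6
tool_pos: [464.3, 5.8, 164.6]
ee_rot: [[-0.003, 0.994, -0.113], [-0.0, -0.113, -0.994], [-1.0, -0.003, 0.0]]
wrist_force: [0.5, -0.2, -1.4]
grip_width: 0.551
```

Call:
{"name": "step_arm", "arguments": {"deltas": [{"linear": [0, 3.4, -33], "yaw": 0}, {"linear": [0, 3.4, -33], "yaw": 0}, {"linear": [0, 3.4, -33], "yaw": 0}, {"linear": [0, 3.4, -33], "yaw": 0}, {"linear": [0, 3.4, -33], "yaw": 0}]}}

```text
clock: 5.02
tool_pos: [500.2, 167.8, 164.3]
ee_rot: [[-0.004, 0.994, -0.112], [-0.001, -0.112, -0.994], [-1.0, -0.003, 0.002]]
wrist_force: [0.4, -0.9, -1.3]
grip_width: 0.549
```

Call:
{"name": "step_arm", "arguments": {"deltas": [{"linear": [0, 3.4, -33], "yaw": 0}, {"linear": [0, 3.4, -33], "yaw": 0}, {"linear": [0, 3.4, -33], "yaw": 0}, {"linear": [0, 2, -20], "yaw": 0}, {"linear": [0, 1, -12], "yaw": 0}]}}

```text
clock: 5.43
tool_pos: [528.9, 297.1, 163.9]
ee_rot: [[-0.003, 0.994, -0.111], [-0.001, -0.111, -0.994], [-1.0, -0.003, 0.001]]
wrist_force: [0.1, -0.0, -1.4]
grip_width: 0.554
```

Call:
{"name": "step_arm", "arguments": {"deltas": [{"linear": [0, 0, -13], "yaw": 0}, {"linear": [0, 0, 0], "yaw": 0}, {"linear": [0, 0, 0], "yaw": 0}]}}

```text
clock: 5.68
tool_pos: [530.5, 307.2, 165.4]
ee_rot: [[-0.002, 0.993, -0.114], [-0.002, -0.114, -0.993], [-1.0, -0.001, 0.002]]
wrist_force: [-0.0, -1.5, -1.0]
grip_width: 0.555
```

Run:
```python
from station import *
from h import *
t=get_obs();print(t['tool_pos'],t['ee_rot'].round(3).tolist(),t['wrist_force'],t['grip_width'])
s=snapshot('top');crop(s,73,150,160,90,5,'pics/t2.png')
print('lid', (proj(s,t['tool_pos']+[0,0,41.8])-[73,150])*5)
d=snapshot('side');crop(d,130,170,140,120,5,'pics/s3.png')
```

```text
[530.53245527 307.20687882 165.4472809 ] [[-0.002, 0.993, -0.114], [-0.002, -0.114, -0.993], [-1.0, -0.001, 0.002]] [-0.00539203 -1.46741092 -1.04390068] 0.5545901502330672
lid [[ 16.96981695 184.97572808]]
```

View pics/t2.png

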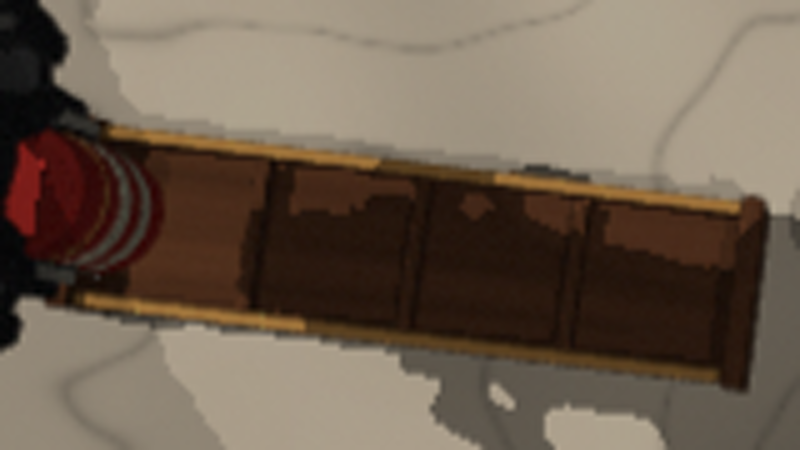

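View pics/s3.png

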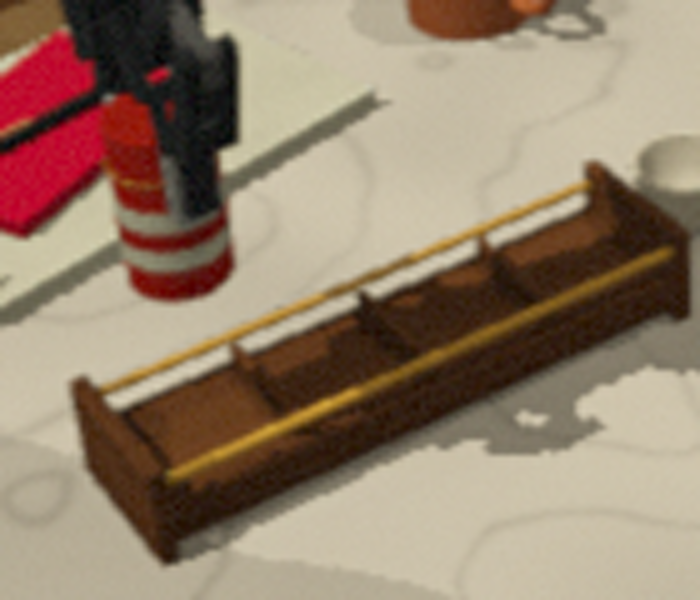

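Top view: red is held above the left compartment, with its bottom rim's right edge at about (163,210) px. Side view: the tin is upright, bottom rim x 130–233 and lowest point about y=299. The rack corners are clear. I'll compare these against projections from the robot's own pose.

```bash
python3 - <<'E'
from station import *
from h import *
p=np.load('p.npz');R,t0=p['RR'],p['Rt']
t=get_obs()['tool_pos']; a=np.linspace(0,2*np.pi,200)
c=np.c_[t[0]+24*np.cos(a),t[1]+24*np.sin(a),0*a+t[2]-42.2]
s=snapshot('top');d=snapshot('side')
q=(proj(s,c)-[73,150]+.5)*5-.5;print('top rim right',q[q[:,0].argmax()],'ymin/max',q[:,1].min(),q[:,1].max())
q=(proj(d,c)-[130,170]+.5)*5-.5;print('side rim x',q[:,0].min(),q[:,0].max(),'ymax',q[:,1].max())
m=np.array([(42,150,56),(-42,150,56),(-42,150,0),(42,-150,56),(-42,-150,56),(-42,-150,0)])
w=np.c_[m[:,:2]@R.T+t0,m[:,2]]
q=(proj(d,w)-[130,170]+.5)*5-.5
obs=np.array([(75,378),(163,468),(167,562),(592,163),(692,232),(688,318)])
print('rack side obs-pred',(obs-q).round(1).tolist())
# px per mm in side
e=proj(d,[[520,200,50],[530,200,50],[520,210,50],[520,200,60]])*5;print('dpx/10mm',(e[1:]-e[0]).round(1).tolist())
E
python3 - <<'E'
import cv2
a=cv2.imread('pics/s3.png');b=cv2.resize(a[350:600,40:240],None,fx=2,fy=2);c=cv2.resize(a[140:340,560:760],None,fx=2,fy=2);d=cv2.resize(a[200:330,90:270],None,fx=2,fy=2)
import numpy as np
o=np.zeros((600,800,3),np.uint8);o[:500,:400]=b;o[:c.shape[0],400:400+c.shape[1]]=c;o[600-200:600,410:770]=d[60:260];cv2.imwrite('pics/z3.png',o)
E
```

```text
top rim right [170.37752695 209.00111578] ymin/max 151.68225787752758 272.6335565719621
side rim x 127.50760878199 237.35779345206464 ymax 305.88663896038065
rack side obs-pred [[8.2, -3.1], [16.5, -11.0], [2.8, -10.0], [-5.5, 5.9], [-1.4, 0.9], [-6.6, -0.9]]
dpx/10mm [[-12.5, -9.1], [-16.5, 9.0], [-1.7, -16.4]]
```

View pics/z3.png

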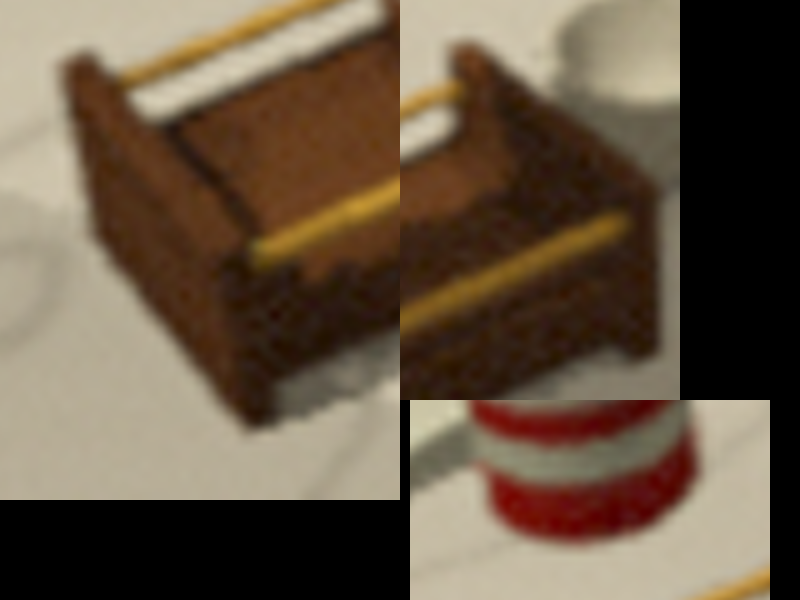

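The zoom gives refined rack corners and a tin rim at x 128.5–234, ymax 301.5 (crop px). I'll fit the rack pose to both views, correcting each by its offset on the held tin.

Run:
```python
from station import *
from h import *
from scipy.optimize import least_squares
s=snapshot('top');d=snapshot('side')
ms=np.array([(42,150,56),(-42,150,56),(-42,150,0),(42,150,0),(42,-150,56),(-42,-150,56),(-42,-150,0)],float)
os_=(np.array([(72.5,380),(147.5,475),(162.5,565),(87.5,467.5),(597,162),(687.5,235),(687.5,315)])+.5)/5-.5+[130,170]
mt=np.array([(42,150,56),(-42,150,56),(42,-150,56),(-42,-150,56)],float)
ot=(np.array([(54,40),(20,231),(742,124),(716,314)])+.5)/5-.5+[78,165]
def W(p,m): 
    c,q=np.cos(p[2]),np.sin(p[2]);return np.c_[m[:,:2]@np.array([[c,-q],[q,c]]).T+p[:2],m[:,2]]
for bt,bs in(((0,0),(0,0)),((-1.0,0),(-.2,-.6))):
  ft=lambda p:(proj(s,W(p,mt))+bt-ot).ravel()
  fs=lambda p:(proj(d,W(p,ms))+bs-os_).ravel()
  for n,f in(('top',ft),('side',fs),('both',lambda p:np.r_[ft(p),fs(p)])):
    r=least_squares(f,[521,204,-.116]);print(bt,n,r.x.round(3),'rms',np.sqrt(np.mean(r.fun**2)).round(2))
    if n=='both':print(r.fun.reshape(-1,2).round(1).tolist())
```

```text
(0, 0) top [ 5.21455e+02  2.03784e+02 -1.16000e-01] rms 0.38
(0, 0) side [ 5.23231e+02  2.02942e+02 -1.18000e-01] rms 0.78
(0, 0) both [ 5.22127e+02  2.03515e+02 -1.17000e-01] rms 0.71
[[-0.4, -0.8], [-0.1, -0.3], [0.4, -0.5], [0.6, 0.2], [-1.2, -0.0], [-0.3, 0.5], [0.2, 1.2], [-0.4, 0.7], [0.1, -1.1], [1.1, -0.9], [1.3, 0.7]]
(-1.0, 0) top [ 5.21467e+02  2.01650e+02 -1.16000e-01] rms 0.38
(-1.0, 0) side [ 5.21131e+02  2.03872e+02 -1.18000e-01] rms 0.85
(-1.0, 0) both [ 5.21568e+02  2.02800e+02 -1.17000e-01] rms 0.78
[[-1.1, -0.5], [-0.7, 0.0], [-0.3, -0.3], [-0.1, 0.5], [-1.0, -0.6], [-0.1, -0.1], [0.4, 0.5], [-0.2, 0.0], [0.2, -1.7], [1.2, -1.5], [1.5, 0.0]]
```

Both views put the rack at about (521.8, 203, -0.117 rad), so slot 1 is at about (534, 307). Shift +3.3 mm in x and lower to just above the floor.

Call:
{"name": "step_arm", "arguments": {"deltas": [{"linear": [0, 3.4, 0], "yaw": 0}, {"linear": [30, 0, 0], "yaw": 0}, {"linear": [30, 0, 0], "yaw": 0}, {"linear": [20, 0, 0], "yaw": 0}, {"linear": [7, 0, 0], "yaw": 0}]}}

```text
clock: 6.4
tool_pos: [532.7, 306.1, 75.9]
ee_rot: [[-0.005, 0.993, -0.116], [-0.003, -0.116, -0.993], [-1.0, -0.005, 0.004]]
wrist_force: [-0.5, 0.7, -1.9]
grip_width: 0.553
```

Call:
{"name": "step_arm", "arguments": {"deltas": [{"linear": [0, 0, 0], "yaw": 0}, {"linear": [0, 0, 0], "yaw": 0}, {"linear": [0, 0, 0], "yaw": 0}, {"linear": [1, 0, 0], "yaw": 0}, {"linear": [1, 0, 0], "yaw": 0}]}}

```text
clock: 6.82
tool_pos: [535.2, 307.9, 78.7]
ee_rot: [[0.003, 0.993, -0.115], [0.001, -0.115, -0.993], [-1.0, 0.002, -0.002]]
wrist_force: [-0.5, -0.3, -1.5]
grip_width: 0.552
```

Call:
{"name": "step_arm", "arguments": {"deltas": [{"linear": [1, 0, 0], "yaw": 0}, {"linear": [1, 0, 0], "yaw": 0}, {"linear": [0, 0, 0], "yaw": 0}]}}

```text
clock: 7.07
tool_pos: [534.3, 307.4, 75.3]
ee_rot: [[-0.0, 0.993, -0.115], [-0.0, -0.115, -0.993], [-1.0, 0.0, 0.0]]
wrist_force: [0.2, 0.1, -2.1]
grip_width: 0.552
```

Call:
{"name": "step_arm", "arguments": {"deltas": [{"linear": [1, 0, 0], "yaw": 0}, {"linear": [1, 0, 0], "yaw": 0}, {"linear": [0, 0, 0], "yaw": 0}, {"linear": [0, 0, 0], "yaw": 0}]}}

```text
clock: 7.4
tool_pos: [534.3, 307.4, 73.1]
ee_rot: [[-0.0, 0.993, -0.115], [-0.0, -0.115, -0.993], [-1.0, -0.0, 0.0]]
wrist_force: [0.3, -0.1, -2.7]
grip_width: 0.551
```

Call:
{"name": "step_arm", "arguments": {"deltas": [{"linear": [0.5, 0, 0], "yaw": 0}, {"linear": [0.5, 0, 0], "yaw": 0}, {"linear": [0, 0, 0], "yaw": 0}]}}

```text
clock: 7.65
tool_pos: [534.4, 307.4, 72.2]
ee_rot: [[-0.0, 0.993, -0.115], [-0.0, -0.115, -0.993], [-1.0, -0.0, 0.0]]
wrist_force: [-0.8, 0.2, -1.2]
grip_width: 0.548
```

Call:
{"name": "step_arm", "arguments": {"deltas": [{"linear": [0.5, 0, 0], "yaw": 0}, {"linear": [0, 0, 0], "yaw": 0}, {"linear": [0, 0, 0], "yaw": 0}]}}

```text
clock: 7.9
tool_pos: [534.4, 307.5, 71.7]
ee_rot: [[-0.0, 0.993, -0.115], [-0.0, -0.115, -0.993], [-1.0, -0.0, 0.0]]
wrist_force: [-1.0, 0.1, -2.1]
grip_width: 0.551
```

Call:
{"name": "step_arm", "arguments": {"deltas": [{"linear": [0.5, 0, 0], "yaw": 0}, {"linear": [0, 0, 0], "yaw": 0}, {"linear": [0, 0, 0], "yaw": 0}]}}

```text
clock: 8.15
tool_pos: [534.5, 307.5, 71.7]
ee_rot: [[0.0, 0.993, -0.115], [0.0, -0.115, -0.993], [-1.0, 0.0, -0.0]]
wrist_force: [0.8, -0.3, 0.7]
grip_width: 0.548
```

Contact: z stays at 71.7 and the wrist force rose. Release, rise and go to green.

Call:
{"name": "step_arm", "arguments": {"deltas": [{"linear": [0, 0, 0], "yaw": 0}, {"linear": [0, 0, 0], "yaw": 0}, {"linear": [0, 0, 0], "yaw": 0}, {"linear": [-3, 0, 0], "yaw": 0}, {"linear": [-15, 0, 0], "yaw": 0}], "jaw": 0.55}}

```text
clock: 8.57
tool_pos: [533.0, 306.7, 87.2]
ee_rot: [[-0.005, 0.993, -0.115], [-0.003, -0.115, -0.993], [-1.0, -0.004, 0.003]]
wrist_force: [-1.1, -0.3, 0.6]
grip_width: 0.774
```

Call:
{"name": "step_arm", "arguments": {"deltas": [{"linear": [-30, 0, 0], "yaw": 0}, {"linear": [-35, 0, 0], "yaw": 0}, {"linear": [-20, 0, 0], "yaw": 0}, {"linear": [0, -2.1, 30], "yaw": 0}, {"linear": [0, -2.1, 37], "yaw": 0}]}}

```text
clock: 8.98
tool_pos: [523.8, 243.0, 176.3]
ee_rot: [[0.005, 0.994, -0.112], [0.003, -0.112, -0.994], [-1.0, 0.005, -0.003]]
wrist_force: [0.6, 0.1, -1.4]
grip_width: 0.775
```

Call:
{"name": "step_arm", "arguments": {"deltas": [{"linear": [0, -2.1, 37], "yaw": 0}, {"linear": [0, -2.1, 37], "yaw": 0}, {"linear": [0, -2.1, 37], "yaw": 0}, {"linear": [0, -2.1, 37], "yaw": 0}, {"linear": [0, -2.1, 37], "yaw": 0}]}}

```text
clock: 9.4
tool_pos: [490.2, 57.3, 174.7]
ee_rot: [[0.001, 0.993, -0.115], [-0.0, -0.115, -0.993], [-1.0, 0.001, 0.0]]
wrist_force: [0.7, -0.1, 0.5]
grip_width: 0.779
```

Call:
{"name": "step_arm", "arguments": {"deltas": [{"linear": [0, -2.1, 37], "yaw": 0}, {"linear": [0, -2.1, 37], "yaw": 0}, {"linear": [0, -2.1, 37], "yaw": 0}, {"linear": [0, -2.1, 37], "yaw": 0}, {"linear": [0, -2.1, 37], "yaw": 0}]}}

```text
clock: 9.82
tool_pos: [458.4, -125.4, 174.8]
ee_rot: [[0.001, 0.993, -0.115], [-0.0, -0.115, -0.993], [-1.0, 0.001, 0.0]]
wrist_force: [0.7, 0.0, -0.3]
grip_width: 0.775
```

Call:
{"name": "step_arm", "arguments": {"deltas": [{"linear": [0, -2.1, 37], "yaw": 0}, {"linear": [0, -2.1, 37], "yaw": -7}, {"linear": [0, 0, 0], "yaw": -7}, {"linear": [0, 0, 0], "yaw": -7}, {"linear": [0, 0, 0], "yaw": -1.1}]}}

```text
clock: 10.23
tool_pos: [446.6, -195.0, 174.5]
ee_rot: [[0.0, 0.966, 0.26], [-0.0, 0.26, -0.966], [-1.0, 0.0, 0.0]]
wrist_force: [-0.6, 0.7, 0.2]
grip_width: 0.776
```

Call:
{"name": "step_arm", "arguments": {"deltas": [{"linear": [0, 0, 0], "yaw": 0}, {"linear": [0, 0, 0], "yaw": 0}]}}

```text
clock: 10.4
tool_pos: [446.9, -193.9, 174.5]
ee_rot: [[0.0, 0.966, 0.257], [-0.0, 0.257, -0.966], [-1.0, 0.0, 0.0]]
wrist_force: [-0.3, 0.1, -0.3]
grip_width: 0.777
```

```bash
cat > go.py <<'E'
import sys
from station import *
from h import *
o=get_obs();t=o['tool_pos'];y=o['ee_rot'][:2,1];y=y/np.hypot(*y);ps=np.degrees(np.arctan2(y[1],y[0]))
T=np.array([float(v) for v in sys.argv[1:4]]);d=T-t
print('clock',o['clock'],'at',t.round(1),'psi',ps.round(2),'dx',(-d[2]).round(1),'dy',(y@d[:2]).round(1),'dz',(y[1]*d[0]-y[0]*d[1]).round(1),'F',o['wrist_force'].round(1))
E
python3 go.py 445.6 -203.8 46.5
python3 - <<'E'
from station import *
from h import *
s=snapshot('top');crop(s,73,150,160,90,5,'pics/t4.png')
E
```

```text
clock 10.4 at [ 446.9 -193.9  174.5] psi 14.89 dx 128.0 dy -3.8 dz 9.2 F [-0.3  0.1 -0.3]
```

View pics/t4.png

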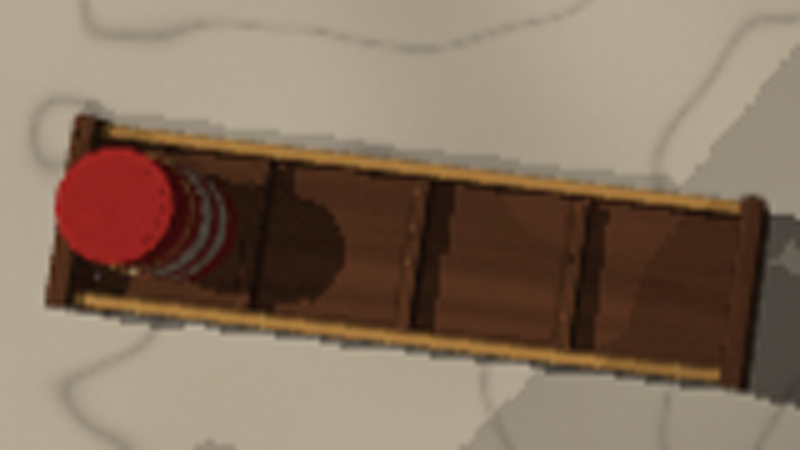

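Red stands upright in the left compartment, with its lid centre at about (115,206) px. I'll compute its offset and move over green.

```bash
cat > lid.py <<'E'
# lid centroid by hue in the top view -> world, in rack/carrier frame (top-camera frame of reference)
import sys
from station import *
from h import *
H={'red':((0,8),(172,180)),'green':((55,90),),'yellow':((15,30),),'blue':((100,125),)}
p=np.load('p.npz')
def lids(x0,x1,y0,y1,z,names):
    s=snapshot('top');c=s['color'];hsv=cv2.cvtColor(c,cv2.COLOR_BGR2HSV)
    for n in names:
        m=np.zeros(c.shape[:2],np.uint8)
        for a,b in H[n]: m|=cv2.inRange(hsv,(a,120,70),(b,255,255))
        k=np.zeros_like(m);k[y0:y1,x0:x1]=m[y0:y1,x0:x1]
        k=cv2.morphologyEx(k,cv2.MORPH_OPEN,np.ones((3,3)))
        N,l,st,_=cv2.connectedComponentsWithStats(k)
        if N<2: print(n,'none');continue
        i=1+st[1:,4].argmax();cn=max(cv2.findContours((l==i).astype(np.uint8),0,1)[0],key=len)
        # lid edge is the far-left/top side here: fit circle of known radius by hull ellipse
        (cx,cy),r=cv2.minEnclosingCircle(cn);w=unproj(s,[[cx,cy]],z)[0]
        rr=((w[:2]-p['Rt'])@p['RR']);cc=((w[:2]-p['Ct'])@p['CR'])
        print(n,'px',round(cx,1),round(cy,1),'r',round(r,1),st[i,:5],'world',w.round(1),'rack',rr.round(1),'carrier',cc.round(1))
E
python3 - <<'E'
from lid import *
s=snapshot('top')
w=unproj(s,(np.array([[115,206]])+.5)/5-.5+[73,150],114)[0];print(w,(w[:2]-p['Rt'])@p['RR'])
lids(75,130,165,215,114,['red'])
E
```

```text
[534.13225688 307.98458537 114.        ] [  0.55560872 104.96880093]
red px 95.0 190.5 r 12.4 [ 84 179  24  24 460] world [534.7 309.2 114. ] rack [  1.  106.2] carrier [182.2 501.3]
```

Call:
{"name": "step_arm", "arguments": {"deltas": [{"linear": [20, -3.8, 9.2], "yaw": -0.6}, {"linear": [30, 0, 0], "yaw": 0}, {"linear": [10, 0, 0], "yaw": 0}, {"linear": [0, 0, 0], "yaw": 0}, {"linear": [0, 0, 0], "yaw": 0}]}}

```text
clock: 10.97
tool_pos: [445.6, -203.8, 114.4]
ee_rot: [[-0.001, 0.963, 0.269], [0.0, 0.269, -0.963], [-1.0, -0.001, -0.001]]
wrist_force: [-0.1, -0.4, 0.1]
grip_width: 0.779
```

```bash
python3 go.py 445.6 -203.8 46.5
```

```text
clock 10.9667 at [ 445.6 -203.8  114.4] psi 15.6 dx 67.9 dy -0.0 dz 0.0 F [-0.1 -0.4  0.1]
```

Red is within about 1 mm of its compartment centre. Grip green.

Call:
{"name": "step_arm", "arguments": {"deltas": [{"linear": [25, 0, 0], "yaw": 0}, {"linear": [25, 0, 0], "yaw": 0}, {"linear": [13, 0, 0], "yaw": 0}, {"linear": [5, 0, 0], "yaw": 0}, {"linear": [0, 0, 0], "yaw": 0}]}}

```text
clock: 11.38
tool_pos: [445.9, -204.1, 46.5]
ee_rot: [[0.0, 0.963, 0.269], [-0.0, 0.269, -0.963], [-1.0, 0.0, 0.0]]
wrist_force: [-0.3, -0.6, 0.3]
grip_width: 0.779
```

Call:
{"name": "step_arm", "arguments": {"deltas": [{"linear": [0, 0, 0], "yaw": 0}, {"linear": [0, 0, 0], "yaw": 0}, {"linear": [0, 0, 0], "yaw": 0}, {"linear": [0, 0, 0], "yaw": 0}, {"linear": [0, 0, 0], "yaw": 0}], "jaw": -1, "grip_force": 40}}

```text
clock: 11.8
tool_pos: [446.8, -204.7, 47.9]
ee_rot: [[0.003, 0.963, 0.269], [-0.002, 0.269, -0.963], [-1.0, 0.003, 0.003]]
wrist_force: [0.2, 0.1, 5.9]
grip_width: 0.551
```

Call:
{"name": "step_arm", "arguments": {"deltas": [{"linear": [0, 0, 0], "yaw": 0}, {"linear": [-5, 0, 0], "yaw": 0}, {"linear": [-25, 0, 0], "yaw": 0}, {"linear": [-35, 0, 0], "yaw": 0}, {"linear": [-35, 0, 0], "yaw": 7}]}}

```text
clock: 12.22
tool_pos: [444.6, -203.6, 147.2]
ee_rot: [[-0.002, 0.989, 0.148], [0.001, 0.148, -0.989], [-1.0, -0.002, -0.001]]
wrist_force: [0.8, -0.2, 0.0]
grip_width: 0.554
```

Call:
{"name": "step_arm", "arguments": {"deltas": [{"linear": [-20, 0, 0], "yaw": 7}, {"linear": [0, 0, 0], "yaw": 7}, {"linear": [0, 0, 0], "yaw": 1.2}, {"linear": [0, 0, 0], "yaw": 0}, {"linear": [0, 0, 0], "yaw": 0}]}}

```text
clock: 12.63
tool_pos: [444.8, -203.7, 165.6]
ee_rot: [[-0.002, 0.994, -0.113], [0.001, -0.113, -0.994], [-1.0, -0.002, -0.001]]
wrist_force: [0.0, -0.3, -0.9]
grip_width: 0.551
```

```bash
python3 go.py 526 237.9 166
```

```text
clock 12.6333 at [ 444.8 -203.7  165.6] psi -6.47 dx -0.4 dy 31.0 dz -447.9 F [ 0.  -0.3 -0.9]
```

Call:
{"name": "step_arm", "arguments": {"deltas": [{"linear": [0, 1.4, -20], "yaw": 0}, {"linear": [0, 2.4, -35], "yaw": 0}, {"linear": [0, 2.4, -35], "yaw": 0}, {"linear": [0, 2.4, -35], "yaw": 0}, {"linear": [0, 2.4, -35], "yaw": 0}]}}

```text
clock: 13.05
tool_pos: [474.2, -44.9, 165.3]
ee_rot: [[-0.002, 0.994, -0.114], [0.0, -0.114, -0.994], [-1.0, -0.002, 0.0]]
wrist_force: [1.0, 0.1, -1.3]
grip_width: 0.557
```

Call:
{"name": "step_arm", "arguments": {"deltas": [{"linear": [0, 2.4, -35], "yaw": 0}, {"linear": [0, 2.4, -35], "yaw": 0}, {"linear": [0, 2.4, -35], "yaw": 0}, {"linear": [0, 2.4, -35], "yaw": 0}, {"linear": [0, 2.4, -35], "yaw": 0}]}}

```text
clock: 13.47
tool_pos: [506.3, 127.7, 165.2]
ee_rot: [[-0.002, 0.994, -0.113], [-0.001, -0.113, -0.994], [-1.0, -0.002, 0.001]]
wrist_force: [0.4, -0.2, -0.8]
grip_width: 0.557
```

Call:
{"name": "step_arm", "arguments": {"deltas": [{"linear": [0, 2.4, -35], "yaw": 0}, {"linear": [0, 2.4, -35], "yaw": 0}, {"linear": [0, 2.3, -28], "yaw": 0}, {"linear": [0, 1, -15], "yaw": 0}, {"linear": [0, 0, 0], "yaw": 0}]}}

```text
clock: 13.88
tool_pos: [527.9, 240.0, 165.0]
ee_rot: [[-0.001, 0.994, -0.11], [0.0, -0.11, -0.994], [-1.0, -0.001, 0.0]]
wrist_force: [-0.4, -0.1, -1.4]
grip_width: 0.556
```

Call:
{"name": "step_arm", "arguments": {"deltas": [{"linear": [0, 0, 0], "yaw": 0}, {"linear": [0, 0, 0], "yaw": 0}, {"linear": [0, 0, 0], "yaw": 0}]}}

```text
clock: 14.13
tool_pos: [527.6, 235.9, 166.0]
ee_rot: [[-0.001, 0.993, -0.116], [-0.001, -0.116, -0.993], [-1.0, -0.001, 0.001]]
wrist_force: [-0.3, 0.8, -0.1]
grip_width: 0.552
```

```bash
python3 go.py 526 237.9 76
```

```text
clock 14.1333 at [527.6 235.9 166. ] psi -6.66 dx 90.0 dy -1.8 dz -1.8 F [-0.3  0.8 -0.1]
```

Call:
{"name": "step_arm", "arguments": {"deltas": [{"linear": [0, -1.8, -1.8], "yaw": 0}, {"linear": [30, 0, 0], "yaw": 0}, {"linear": [30, 0, 0], "yaw": 0}, {"linear": [20, 0, 0], "yaw": 0}, {"linear": [8, 0, 0], "yaw": 0}]}}

```text
clock: 14.55
tool_pos: [524.3, 237.7, 75.5]
ee_rot: [[-0.005, 0.993, -0.116], [-0.002, -0.116, -0.993], [-1.0, -0.005, 0.003]]
wrist_force: [-0.4, -0.3, -0.4]
grip_width: 0.553
```

Call:
{"name": "step_arm", "arguments": {"deltas": [{"linear": [0, 0, 0], "yaw": 0}, {"linear": [0, 0, 0], "yaw": 0}, {"linear": [0, 0, 0], "yaw": 0}, {"linear": [1, 0, 0], "yaw": 0}, {"linear": [0, 0, 0], "yaw": 0}]}}

```text
clock: 14.97
tool_pos: [527.0, 239.6, 78.5]
ee_rot: [[0.002, 0.993, -0.115], [0.001, -0.115, -0.993], [-1.0, 0.002, -0.001]]
wrist_force: [-0.0, -0.0, -0.9]
grip_width: 0.55
```

Call:
{"name": "step_arm", "arguments": {"deltas": [{"linear": [1, 0, 0], "yaw": 0}, {"linear": [1, 0, 0], "yaw": 0}, {"linear": [0, 0, 0], "yaw": 0}, {"linear": [0, 0, 0], "yaw": 0}]}}

```text
clock: 15.3
tool_pos: [526.3, 239.4, 75.3]
ee_rot: [[-0.0, 0.993, -0.115], [-0.0, -0.115, -0.993], [-1.0, -0.0, 0.0]]
wrist_force: [-0.1, -0.6, -0.5]
grip_width: 0.547
```

```bash
python3 go.py 526 237.9 72
```

```text
clock 15.3 at [526.3 239.4  75.3] psi -6.6 dx 3.3 dy -0.1 dz 1.5 F [-0.1 -0.6 -0.5]
```

Call:
{"name": "step_arm", "arguments": {"deltas": [{"linear": [1, 0, 1.5], "yaw": 0}, {"linear": [1, 0, 0], "yaw": 0}, {"linear": [0, 0, 0], "yaw": 0}, {"linear": [0, 0, 0], "yaw": 0}]}}

```text
clock: 15.63
tool_pos: [526.2, 237.8, 73.2]
ee_rot: [[-0.0, 0.993, -0.115], [-0.0, -0.115, -0.993], [-1.0, -0.0, 0.0]]
wrist_force: [0.7, -0.1, -0.7]
grip_width: 0.551
```

Call:
{"name": "step_arm", "arguments": {"deltas": [{"linear": [0.5, 0, 0], "yaw": 0}, {"linear": [0, 0, 0], "yaw": 0}, {"linear": [0, 0, 0], "yaw": 0}]}}

```text
clock: 15.88
tool_pos: [526.2, 237.9, 73.0]
ee_rot: [[0.0, 0.993, -0.115], [-0.0, -0.115, -0.993], [-1.0, 0.0, 0.0]]
wrist_force: [-0.5, 0.2, 0.6]
grip_width: 0.556
```

Call:
{"name": "step_arm", "arguments": {"deltas": [{"linear": [0.5, 0, 0], "yaw": 0}, {"linear": [0, 0, 0], "yaw": 0}, {"linear": [0, 0, 0], "yaw": 0}]}}

```text
clock: 16.13
tool_pos: [526.2, 238.0, 73.0]
ee_rot: [[0.0, 0.993, -0.115], [0.0, -0.115, -0.993], [-1.0, 0.0, -0.0]]
wrist_force: [-1.4, -0.5, 5.3]
grip_width: 0.554
```

Call:
{"name": "step_arm", "arguments": {"deltas": [{"linear": [0.5, 0, 0], "yaw": 0}, {"linear": [0, 0, 0], "yaw": 0}, {"linear": [0, 0, 0], "yaw": 0}]}}

```text
clock: 16.38
tool_pos: [526.2, 238.0, 73.0]
ee_rot: [[0.001, 0.993, -0.115], [0.0, -0.115, -0.993], [-1.0, 0.001, -0.0]]
wrist_force: [-2.4, -1.9, 8.1]
grip_width: 0.554
```

Green is down. Release, rise and go to yellow.

Call:
{"name": "step_arm", "arguments": {"deltas": [{"linear": [-0.8, 0, 0], "yaw": 0}, {"linear": [0, 0, 0], "yaw": 0}]}}

```text
clock: 16.55
tool_pos: [526.3, 238.0, 73.0]
ee_rot: [[0.001, 0.993, -0.115], [0.0, -0.115, -0.993], [-1.0, 0.0, -0.0]]
wrist_force: [-1.5, 0.5, 4.4]
grip_width: 0.552
```

Call:
{"name": "step_arm", "arguments": {"deltas": [{"linear": [0, 0, 0], "yaw": 0}, {"linear": [0, 0, 0], "yaw": 0}, {"linear": [0, 0, 0], "yaw": 0}, {"linear": [-3, 0, 0], "yaw": 0}, {"linear": [-15, 0, 0], "yaw": 0}], "jaw": 0.55}}

```text
clock: 16.97
tool_pos: [524.6, 237.2, 88.5]
ee_rot: [[-0.005, 0.993, -0.115], [-0.002, -0.115, -0.993], [-1.0, -0.005, 0.003]]
wrist_force: [0.6, -0.2, -0.6]
grip_width: 0.773
```

Call:
{"name": "step_arm", "arguments": {"deltas": [{"linear": [-30, 0, 0], "yaw": 0}, {"linear": [-35, 0, 0], "yaw": 0}, {"linear": [-20, 0, 0], "yaw": 0}, {"linear": [0, -0.2, 24], "yaw": 0}, {"linear": [0, -0.2, 37], "yaw": 0}]}}

```text
clock: 17.38
tool_pos: [520.3, 179.3, 177.5]
ee_rot: [[0.005, 0.994, -0.111], [0.002, -0.111, -0.994], [-1.0, 0.005, -0.003]]
wrist_force: [0.2, -0.9, -0.3]
grip_width: 0.771
```

Call:
{"name": "step_arm", "arguments": {"deltas": [{"linear": [0, -0.2, 37], "yaw": 0}, {"linear": [0, -0.2, 37], "yaw": 0}, {"linear": [0, -0.2, 37], "yaw": 0}, {"linear": [0, -0.2, 37], "yaw": 0}, {"linear": [0, -0.2, 37], "yaw": 0}]}}

```text
clock: 17.8
tool_pos: [496.0, -7.9, 175.8]
ee_rot: [[0.001, 0.993, -0.115], [-0.0, -0.115, -0.993], [-1.0, 0.001, 0.0]]
wrist_force: [0.2, -0.7, -0.0]
grip_width: 0.773
```

Call:
{"name": "step_arm", "arguments": {"deltas": [{"linear": [0, -0.2, 37], "yaw": 0}, {"linear": [0, -0.2, 37], "yaw": 0}, {"linear": [0, -0.2, 37], "yaw": 0}, {"linear": [0, -0.2, 37], "yaw": 0}, {"linear": [0, -0.2, 37], "yaw": 0}]}}

```text
clock: 18.22
tool_pos: [473.7, -191.8, 175.9]
ee_rot: [[0.0, 0.993, -0.115], [-0.0, -0.115, -0.993], [-1.0, 0.0, 0.0]]
wrist_force: [0.4, -0.1, -0.7]
grip_width: 0.773
```

Call:
{"name": "step_arm", "arguments": {"deltas": [{"linear": [0, 0, 37], "yaw": 0}, {"linear": [0, 0, 37], "yaw": 0}, {"linear": [0, 0, 0], "yaw": -7}, {"linear": [0, 0, 0], "yaw": -7}, {"linear": [0, 0, 0], "yaw": -7}]}}

```text
clock: 18.63
tool_pos: [465.4, -264.5, 175.5]
ee_rot: [[-0.0, 0.968, 0.253], [0.0, 0.253, -0.968], [-1.0, -0.0, -0.0]]
wrist_force: [0.0, 0.2, -0.3]
grip_width: 0.775
```

Call:
{"name": "step_arm", "arguments": {"deltas": [{"linear": [0, 0, 0], "yaw": -1.1}, {"linear": [0, 0, 0], "yaw": 0}, {"linear": [0, 0, 0], "yaw": 0}]}}

```text
clock: 18.88
tool_pos: [465.7, -263.3, 175.7]
ee_rot: [[0.0, 0.964, 0.265], [-0.0, 0.265, -0.964], [-1.0, 0.0, 0.0]]
wrist_force: [-0.1, 0.2, 1.3]
grip_width: 0.778
```

```bash
python3 go.py 466.1 -264.3 46.5
python3 - <<'E'
from lid import *
lids(75,130,165,215,114,['red']);lids(100,160,165,225,114,['green'])
E
```

```text
clock 18.8833 at [ 465.7 -263.3  175.7] psi 15.37 dx 129.2 dy 0.1 dz 1.0 F [-0.1  0.2  1.3]
red px 95.2 190.5 r 12.1 [ 84 179  24  24 457] world [534.8 308.9 114. ] rack [  1.1 105.9] carrier [182.2 501. ]
green none
```

```bash
sed -i 's/(a,120,70)/(a,75,50)/' lid.py
python3 - <<'E'
from lid import *
lids(100,160,165,225,114,['green']); lids(340,430,200,260,89,['yellow','blue'])
s=snapshot('top');crop(s,73,150,160,90,5,'pics/t5.png')
E
```

```text
green px 130.7 195.3 r 11.8 [120 184  23  23 426] world [525.5 238.  114. ] rack [ 0.1 34.4] carrier [154.4 435.1]
yellow px 372.4 225.9 r 15.9 [358 215  31  24 573] world [ 467.  -255.1   89. ] rack [  -0.9 -462.1] carrier [-33.6 -24.5]
blue px 395.0 223.5 r 5.4 [392 219   7  10  55] world [ 472.3 -302.6   89. ] rack [   9.8 -508.7] carrier [-41.3 -71.7]
```

Call:
{"name": "step_arm", "arguments": {"deltas": [{"linear": [20, 0, 1], "yaw": 0}, {"linear": [30, 0, 0], "yaw": 0}, {"linear": [10, 0, 0], "yaw": 0}, {"linear": [0, 0, 0], "yaw": 0}, {"linear": [0, 0, 0], "yaw": 0}]}}

```text
clock: 19.55
tool_pos: [466.1, -264.4, 115.7]
ee_rot: [[-0.001, 0.964, 0.267], [0.0, 0.267, -0.964], [-1.0, -0.001, -0.0]]
wrist_force: [0.2, -1.2, 0.3]
grip_width: 0.778
```

View pics/t5.png

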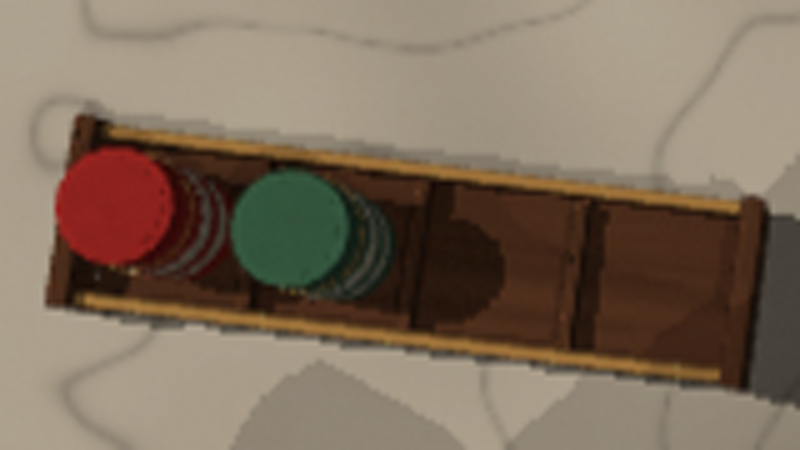

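Red (115,206) and green (291,228) both stand upright and centred, green at rack frame (0.1, 34.4). Grip yellow.

Call:
{"name": "step_arm", "arguments": {"deltas": [{"linear": [25, 0, 0], "yaw": 0}, {"linear": [25, 0, 0], "yaw": 0}, {"linear": [13, 0, 0], "yaw": 0}, {"linear": [6, 0, 0], "yaw": 0}, {"linear": [0, 0, 0], "yaw": 0}]}}

```text
clock: 19.97
tool_pos: [466.2, -264.6, 46.7]
ee_rot: [[-0.0, 0.964, 0.267], [-0.0, 0.267, -0.964], [-1.0, -0.0, -0.0]]
wrist_force: [-0.1, -0.1, -0.3]
grip_width: 0.774
```

Call:
{"name": "step_arm", "arguments": {"deltas": [{"linear": [0, 0, 0], "yaw": 0}, {"linear": [0, 0, 0], "yaw": 0}, {"linear": [0, 0, 0], "yaw": 0}, {"linear": [0, 0, 0], "yaw": 0}, {"linear": [0, 0, 0], "yaw": 0}], "jaw": -1, "grip_force": 40}}

```text
clock: 20.38
tool_pos: [467.3, -265.2, 48.3]
ee_rot: [[0.003, 0.964, 0.267], [-0.002, 0.267, -0.964], [-1.0, 0.003, 0.003]]
wrist_force: [0.5, 0.1, 4.7]
grip_width: 0.55
```

Call:
{"name": "step_arm", "arguments": {"deltas": [{"linear": [0, 0, 0], "yaw": 0}, {"linear": [-5, 0, 0], "yaw": 0}, {"linear": [-25, 0, 0], "yaw": 0}, {"linear": [-35, 0, 0], "yaw": 0}, {"linear": [-35, 0, 0], "yaw": 7}]}}

```text
clock: 20.8
tool_pos: [464.9, -263.8, 147.1]
ee_rot: [[-0.003, 0.989, 0.146], [0.002, 0.146, -0.989], [-1.0, -0.003, -0.002]]
wrist_force: [1.1, -1.1, -2.5]
grip_width: 0.55
```

Call:
{"name": "step_arm", "arguments": {"deltas": [{"linear": [-20, 0, 0], "yaw": 7}, {"linear": [0, 0, 0], "yaw": 7}, {"linear": [0, 0, 0], "yaw": 1.1}, {"linear": [0, 0, 0], "yaw": 0}, {"linear": [0, 0, 0], "yaw": 0}]}}

```text
clock: 21.22
tool_pos: [465.2, -263.9, 165.7]
ee_rot: [[-0.002, 0.994, -0.113], [0.001, -0.113, -0.994], [-1.0, -0.002, -0.001]]
wrist_force: [0.2, 0.8, -1.2]
grip_width: 0.556
```

```bash
python3 go.py 517.9 168.4 166
```

```text
clock 21.2167 at [ 465.2 -263.9  165.7] psi -6.47 dx -0.3 dy 3.7 dz -435.5 F [ 0.2  0.8 -1.2]
```

Call:
{"name": "step_arm", "arguments": {"deltas": [{"linear": [0, 0.3, -20], "yaw": 0}, {"linear": [0, 0.3, -35], "yaw": 0}, {"linear": [0, 0.3, -35], "yaw": 0}, {"linear": [0, 0.3, -35], "yaw": 0}, {"linear": [0, 0.3, -35], "yaw": 0}]}}

```text
clock: 21.63
tool_pos: [485.1, -104.1, 165.5]
ee_rot: [[-0.002, 0.994, -0.114], [0.001, -0.114, -0.994], [-1.0, -0.003, -0.0]]
wrist_force: [1.1, 0.7, -2.0]
grip_width: 0.554
```

Call:
{"name": "step_arm", "arguments": {"deltas": [{"linear": [0, 0.3, -35], "yaw": 0}, {"linear": [0, 0.3, -35], "yaw": 0}, {"linear": [0, 0.3, -35], "yaw": 0}, {"linear": [0, 0.3, -35], "yaw": 0}, {"linear": [0, 0.3, -35], "yaw": 0}]}}

```text
clock: 22.05
tool_pos: [506.7, 69.6, 165.5]
ee_rot: [[-0.002, 0.994, -0.113], [-0.0, -0.113, -0.994], [-1.0, -0.002, 0.001]]
wrist_force: [0.7, -0.1, -0.7]
grip_width: 0.55
```

Call:
{"name": "step_arm", "arguments": {"deltas": [{"linear": [0, 0.3, -35], "yaw": 0}, {"linear": [0, 0.3, -35], "yaw": 0}, {"linear": [0, 0, -18], "yaw": 0}, {"linear": [0, 0, -10], "yaw": 0}, {"linear": [0, 0, 0], "yaw": 0}]}}

```text
clock: 22.47
tool_pos: [519.0, 166.7, 165.5]
ee_rot: [[-0.002, 0.994, -0.111], [-0.0, -0.111, -0.994], [-1.0, -0.002, 0.001]]
wrist_force: [-0.3, 0.1, -2.4]
grip_width: 0.551
```

Call:
{"name": "step_arm", "arguments": {"deltas": [{"linear": [0, 0, 0], "yaw": 0}, {"linear": [0, 0, 0], "yaw": 0}, {"linear": [0, 0, 0], "yaw": 0}]}}

```text
clock: 22.72
tool_pos: [519.2, 163.8, 166.4]
ee_rot: [[-0.001, 0.993, -0.116], [-0.001, -0.116, -0.993], [-1.0, -0.001, 0.001]]
wrist_force: [-0.8, 0.3, -0.8]
grip_width: 0.549
```

```bash
python3 go.py 517.9 168.4 76
```

```text
clock 22.7167 at [519.2 163.8 166.4] psi -6.68 dx 90.4 dy -1.8 dz -4.4 F [-0.8  0.3 -0.8]
```

Call:
{"name": "step_arm", "arguments": {"deltas": [{"linear": [0, -1.8, -3], "yaw": 0}, {"linear": [30, 0, 0], "yaw": 0}, {"linear": [30, 0, 0], "yaw": 0}, {"linear": [20, 0, 0], "yaw": 0}, {"linear": [8, 0, 0], "yaw": 0}]}}

```text
clock: 23.13
tool_pos: [515.8, 167.3, 75.9]
ee_rot: [[-0.005, 0.993, -0.116], [-0.002, -0.116, -0.993], [-1.0, -0.005, 0.002]]
wrist_force: [-0.9, -0.1, -1.4]
grip_width: 0.552
```

Call:
{"name": "step_arm", "arguments": {"deltas": [{"linear": [0, 0, 0], "yaw": 0}, {"linear": [0, 0, 0], "yaw": 0}, {"linear": [0, 0, 0], "yaw": 0}, {"linear": [1, 0, 0], "yaw": 0}, {"linear": [0, 0, 0], "yaw": 0}]}}

```text
clock: 23.55
tool_pos: [518.6, 168.6, 78.7]
ee_rot: [[0.002, 0.993, -0.115], [0.001, -0.115, -0.993], [-1.0, 0.002, -0.001]]
wrist_force: [0.6, 0.4, -2.5]
grip_width: 0.555
```

Call:
{"name": "step_arm", "arguments": {"deltas": [{"linear": [1, 0, 0], "yaw": 0}, {"linear": [1, 0, 0], "yaw": 0}, {"linear": [0, 0, 0], "yaw": 0}, {"linear": [0, 0, 0], "yaw": 0}]}}

```text
clock: 23.88
tool_pos: [517.9, 168.5, 75.6]
ee_rot: [[0.0, 0.993, -0.115], [-0.0, -0.115, -0.993], [-1.0, 0.0, 0.0]]
wrist_force: [-0.6, -0.1, -1.1]
grip_width: 0.556
```

```bash
python3 go.py 517.9 168.4 72
```

```text
clock 23.8833 at [517.9 168.5  75.6] psi -6.6 dx 3.6 dy 0.0 dz 0.1 F [-0.6 -0.1 -1.1]
```

Call:
{"name": "step_arm", "arguments": {"deltas": [{"linear": [1, 0, 0], "yaw": 0}, {"linear": [1, 0, 0], "yaw": 0}, {"linear": [0, 0, 0], "yaw": 0}, {"linear": [0, 0, 0], "yaw": 0}]}}

```text
clock: 24.22
tool_pos: [517.9, 168.4, 73.5]
ee_rot: [[-0.0, 0.993, -0.115], [-0.0, -0.115, -0.993], [-1.0, -0.0, 0.0]]
wrist_force: [-0.2, -0.1, -0.2]
grip_width: 0.549
```

Call:
{"name": "step_arm", "arguments": {"deltas": [{"linear": [0.5, 0, 0], "yaw": 0}, {"linear": [0, 0, 0], "yaw": 0}, {"linear": [0, 0, 0], "yaw": 0}]}}

```text
clock: 24.47
tool_pos: [517.9, 168.5, 73.4]
ee_rot: [[0.0, 0.993, -0.115], [0.0, -0.115, -0.993], [-1.0, 0.0, -0.0]]
wrist_force: [-0.9, 1.4, 2.5]
grip_width: 0.55
```

Call:
{"name": "step_arm", "arguments": {"deltas": [{"linear": [0.5, 0, 0], "yaw": 0}, {"linear": [0, 0, 0], "yaw": 0}, {"linear": [0, 0, 0], "yaw": 0}]}}

```text
clock: 24.72
tool_pos: [517.9, 168.5, 73.3]
ee_rot: [[0.0, 0.993, -0.115], [0.0, -0.115, -0.993], [-1.0, 0.0, -0.0]]
wrist_force: [-1.8, -0.4, 5.7]
grip_width: 0.551
```

Yellow is down. Release and go to blue.

Call:
{"name": "step_arm", "arguments": {"deltas": [{"linear": [-0.5, 0, 0], "yaw": 0}, {"linear": [0, 0, 0], "yaw": 0}]}}

```text
clock: 24.88
tool_pos: [517.9, 168.5, 73.4]
ee_rot: [[0.0, 0.993, -0.115], [0.0, -0.115, -0.993], [-1.0, 0.0, -0.0]]
wrist_force: [-1.5, -0.0, 4.1]
grip_width: 0.55
```

Call:
{"name": "step_arm", "arguments": {"deltas": [{"linear": [0, 0, 0], "yaw": 0}, {"linear": [0, 0, 0], "yaw": 0}, {"linear": [0, 0, 0], "yaw": 0}, {"linear": [-3, 0, 0], "yaw": 0}, {"linear": [-15, 0, 0], "yaw": 0}], "jaw": 0.55}}

```text
clock: 25.3
tool_pos: [516.3, 167.9, 89.2]
ee_rot: [[-0.005, 0.993, -0.115], [-0.002, -0.115, -0.993], [-1.0, -0.005, 0.002]]
wrist_force: [0.0, -0.0, -0.5]
grip_width: 0.776
```

Call:
{"name": "step_arm", "arguments": {"deltas": [{"linear": [-30, 0, 0], "yaw": 0}, {"linear": [-35, 0, 0], "yaw": 0}, {"linear": [-20, 0, 0], "yaw": 0}, {"linear": [0, 1.3, 34], "yaw": 0}, {"linear": [0, 1.3, 38], "yaw": 0}]}}

```text
clock: 25.72
tool_pos: [513.6, 97.5, 178.1]
ee_rot: [[0.005, 0.994, -0.111], [0.001, -0.111, -0.994], [-1.0, 0.005, -0.001]]
wrist_force: [0.2, -0.5, -0.9]
grip_width: 0.774
```

Call:
{"name": "step_arm", "arguments": {"deltas": [{"linear": [0, 1.3, 38], "yaw": 0}, {"linear": [0, 1.3, 38], "yaw": 0}, {"linear": [0, 1.3, 38], "yaw": 0}, {"linear": [0, 1.3, 38], "yaw": 0}, {"linear": [0, 1.3, 38], "yaw": 0}]}}

```text
clock: 26.13
tool_pos: [496.4, -94.6, 176.4]
ee_rot: [[0.001, 0.993, -0.115], [-0.0, -0.115, -0.993], [-1.0, 0.001, 0.0]]
wrist_force: [0.3, 0.1, 0.8]
grip_width: 0.776
```

Call:
{"name": "step_arm", "arguments": {"deltas": [{"linear": [0, 1.3, 38], "yaw": 0}, {"linear": [0, 1.3, 38], "yaw": 0}, {"linear": [0, 1.3, 38], "yaw": 0}, {"linear": [0, 1.3, 38], "yaw": 0}, {"linear": [0, 1.3, 38], "yaw": 0}]}}

```text
clock: 26.55
tool_pos: [480.9, -284.3, 176.4]
ee_rot: [[0.0, 0.993, -0.115], [-0.0, -0.115, -0.993], [-1.0, 0.0, 0.0]]
wrist_force: [0.4, 0.6, -0.3]
grip_width: 0.772
```

Call:
{"name": "step_arm", "arguments": {"deltas": [{"linear": [0, 1.3, 38], "yaw": 0}, {"linear": [0, 0, 0], "yaw": -7}, {"linear": [0, 0, 0], "yaw": -7}, {"linear": [0, 0, 0], "yaw": -7}, {"linear": [0, 0, 0], "yaw": -1.1}]}}

```text
clock: 26.97
tool_pos: [478.2, -320.7, 176.0]
ee_rot: [[-0.0, 0.963, 0.269], [0.0, 0.269, -0.963], [-1.0, -0.0, -0.0]]
wrist_force: [-0.2, 0.3, 0.0]
grip_width: 0.777
```

Call:
{"name": "step_arm", "arguments": {"deltas": [{"linear": [0, 0, 0], "yaw": 0}, {"linear": [0, 0, 0], "yaw": 0}]}}

```text
clock: 27.13
tool_pos: [478.4, -320.1, 176.2]
ee_rot: [[0.0, 0.964, 0.265], [-0.0, 0.265, -0.964], [-1.0, 0.0, 0.0]]
wrist_force: [0.1, -0.6, 0.4]
grip_width: 0.776
```

```bash
python3 go.py 478.4 -320.6 46.5
python3 - <<'E'
from lid import *
lids(100,160,165,225,114,['green']);lids(150,200,165,225,114,['yellow'])
E
```

```text
clock 27.1333 at [ 478.4 -320.1  176.2] psi 15.37 dx 129.7 dy -0.1 dz 0.5 F [ 0.1 -0.6  0.4]
green px 130.7 195.3 r 11.8 [120 184  23  23 424] world [525.5 238.  114. ] rack [ 0.1 34.4] carrier [154.4 435.1]
yellow px 167.6 201.7 r 15.3 [153 188  30  26 599] world [513.1 164.2 114. ] rack [ -3.7 -40.3] carrier [122.7 367.3]
```

Call:
{"name": "step_arm", "arguments": {"deltas": [{"linear": [20, 0, 0.3], "yaw": 0}, {"linear": [30, 0, 0], "yaw": 0}, {"linear": [10, 0, 0], "yaw": 0}, {"linear": [0, 0, 0], "yaw": 0}, {"linear": [0, 0, 0], "yaw": 0}]}}

```text
clock: 27.65
tool_pos: [478.6, -320.4, 116.2]
ee_rot: [[-0.0, 0.964, 0.267], [0.0, 0.267, -0.964], [-1.0, -0.0, -0.0]]
wrist_force: [-0.1, -0.0, 0.5]
grip_width: 0.776
```

Call:
{"name": "step_arm", "arguments": {"deltas": [{"linear": [25, 0, 0], "yaw": 0}, {"linear": [25, 0, 0], "yaw": 0}, {"linear": [13, 0, 0], "yaw": 0}, {"linear": [6.5, 0, 0], "yaw": 0}, {"linear": [0, 0, 0], "yaw": 0}]}}

```text
clock: 28.07
tool_pos: [478.6, -320.6, 46.6]
ee_rot: [[-0.0, 0.964, 0.267], [0.0, 0.267, -0.964], [-1.0, -0.0, -0.0]]
wrist_force: [-0.1, -0.7, -0.4]
grip_width: 0.779
```

Call:
{"name": "step_arm", "arguments": {"deltas": [{"linear": [0, 0, 0], "yaw": 0}, {"linear": [0, 0, 0], "yaw": 0}, {"linear": [0, 0, 0], "yaw": 0}, {"linear": [0, 0, 0], "yaw": 0}, {"linear": [0, 0, 0], "yaw": 0}], "jaw": -1, "grip_force": 40}}

```text
clock: 28.48
tool_pos: [479.7, -321.4, 48.4]
ee_rot: [[0.003, 0.964, 0.267], [-0.002, 0.267, -0.964], [-1.0, 0.003, 0.003]]
wrist_force: [0.2, 0.4, 6.5]
grip_width: 0.551
```

Call:
{"name": "step_arm", "arguments": {"deltas": [{"linear": [0, 0, 0], "yaw": 0}, {"linear": [-5, 0, 0], "yaw": 0}, {"linear": [-25, 0, 0], "yaw": 0}, {"linear": [-35, 0, 0], "yaw": 0}, {"linear": [-35, 0, 0], "yaw": 7}]}}

```text
clock: 28.9
tool_pos: [477.4, -319.8, 146.9]
ee_rot: [[-0.003, 0.989, 0.146], [0.002, 0.146, -0.989], [-1.0, -0.003, -0.002]]
wrist_force: [0.5, 0.5, -0.6]
grip_width: 0.554
```

Call:
{"name": "step_arm", "arguments": {"deltas": [{"linear": [-20, 0, 0], "yaw": 7}, {"linear": [0, 0, 0], "yaw": 7}, {"linear": [0, 0, 0], "yaw": 1.1}, {"linear": [0, 0, 0], "yaw": 0}, {"linear": [0, 0, 0], "yaw": 0}]}}

```text
clock: 29.32
tool_pos: [477.6, -320.0, 165.6]
ee_rot: [[-0.002, 0.994, -0.113], [0.001, -0.113, -0.994], [-1.0, -0.002, -0.001]]
wrist_force: [0.3, -1.3, -0.8]
grip_width: 0.552
```

```bash
python3 go.py 509.7 98.9 166
python3 - <<'E'
from station import *
from h import *
s=snapshot('top');crop(s,73,150,160,90,5,'pics/t6.png')
E
```

```text
clock 29.3167 at [ 477.6 -320.   165.6] psi -6.47 dx -0.4 dy -15.3 dz -419.9 F [ 0.3 -1.3 -0.8]
```

View pics/t6.png

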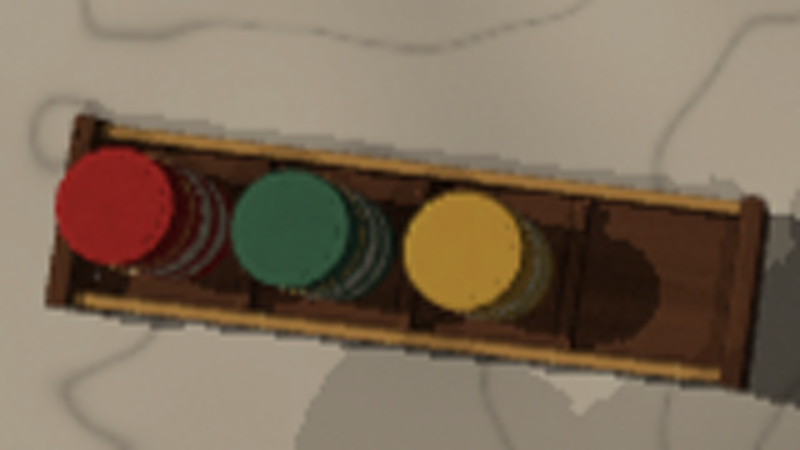

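Yellow is upright in slot 3 with its lid centre at about (463,251), roughly 2 mm left of exact centre, which is fine. Carry blue.

Call:
{"name": "step_arm", "arguments": {"deltas": [{"linear": [0, -1.4, -20], "yaw": 0}, {"linear": [0, -1.4, -35], "yaw": 0}, {"linear": [0, -1.4, -35], "yaw": 0}, {"linear": [0, -1.4, -35], "yaw": 0}, {"linear": [0, -1.4, -35], "yaw": 0}]}}

```text
clock: 29.78
tool_pos: [489.2, -159.2, 165.7]
ee_rot: [[-0.002, 0.993, -0.114], [0.001, -0.114, -0.993], [-1.0, -0.002, -0.0]]
wrist_force: [0.1, 0.0, -0.5]
grip_width: 0.55
```

Call:
{"name": "step_arm", "arguments": {"deltas": [{"linear": [0, -1.4, -35], "yaw": 0}, {"linear": [0, -1.4, -35], "yaw": 0}, {"linear": [0, -1.4, -35], "yaw": 0}, {"linear": [0, -1.4, -35], "yaw": 0}, {"linear": [0, -1.4, -35], "yaw": 0}]}}

```text
clock: 30.2
tool_pos: [502.4, 15.5, 165.8]
ee_rot: [[-0.002, 0.994, -0.113], [-0.0, -0.113, -0.994], [-1.0, -0.002, 0.0]]
wrist_force: [0.6, -0.0, -1.8]
grip_width: 0.55
```

Call:
{"name": "step_arm", "arguments": {"deltas": [{"linear": [0, -1.4, -35], "yaw": 0}, {"linear": [0, -1.4, -30], "yaw": 0}, {"linear": [0, 0, -14], "yaw": 0}, {"linear": [0, 0, -6], "yaw": 0}, {"linear": [0, 0, 0], "yaw": 0}]}}

```text
clock: 30.62
tool_pos: [509.7, 99.6, 165.8]
ee_rot: [[-0.001, 0.994, -0.112], [-0.0, -0.112, -0.994], [-1.0, -0.001, 0.001]]
wrist_force: [1.6, -0.1, -0.4]
grip_width: 0.554
```

Call:
{"name": "step_arm", "arguments": {"deltas": [{"linear": [0, 0, 0], "yaw": 0}, {"linear": [0, 0, 0], "yaw": 0}, {"linear": [0, 0, 0], "yaw": 0}]}}

```text
clock: 30.87
tool_pos: [509.9, 97.4, 166.4]
ee_rot: [[-0.0, 0.993, -0.116], [-0.0, -0.116, -0.993], [-1.0, -0.0, 0.001]]
wrist_force: [-0.3, 0.6, -1.8]
grip_width: 0.553
```

```bash
python3 go.py 509.7 98.9 76
```

```text
clock 30.8667 at [509.9  97.4 166.4] psi -6.68 dx 90.4 dy -0.4 dz -1.4 F [-0.3  0.6 -1.8]
```

Call:
{"name": "step_arm", "arguments": {"deltas": [{"linear": [0, -0.4, -0.2], "yaw": 0}, {"linear": [30, 0, 0], "yaw": 0}, {"linear": [30, 0, 0], "yaw": 0}, {"linear": [20, 0, 0], "yaw": 0}, {"linear": [8, 0, 0], "yaw": 0}]}}

```text
clock: 31.28
tool_pos: [507.7, 97.9, 75.9]
ee_rot: [[-0.005, 0.993, -0.116], [-0.001, -0.116, -0.993], [-1.0, -0.005, 0.002]]
wrist_force: [-0.1, 0.2, -1.8]
grip_width: 0.556
```

Call:
{"name": "step_arm", "arguments": {"deltas": [{"linear": [0, 0, 0], "yaw": 0}, {"linear": [0, 0, 0], "yaw": 0}, {"linear": [0, 0, 0], "yaw": 0}, {"linear": [1, 0, 0], "yaw": 0}, {"linear": [0, 0, 0], "yaw": 0}]}}

```text
clock: 31.7
tool_pos: [510.4, 99.0, 78.7]
ee_rot: [[0.002, 0.993, -0.115], [0.0, -0.115, -0.993], [-1.0, 0.002, -0.001]]
wrist_force: [-0.0, 0.3, -0.3]
grip_width: 0.555
```

Call:
{"name": "step_arm", "arguments": {"deltas": [{"linear": [1, 0, 0], "yaw": 0}, {"linear": [1, 0, 0], "yaw": 0}, {"linear": [0, 0, 0], "yaw": 0}, {"linear": [0, 0, 0], "yaw": 0}]}}

```text
clock: 32.03
tool_pos: [509.6, 98.9, 75.6]
ee_rot: [[-0.0, 0.993, -0.115], [-0.0, -0.115, -0.993], [-1.0, 0.0, 0.0]]
wrist_force: [-0.6, 0.4, -1.2]
grip_width: 0.548
```

```bash
python3 go.py 509.7 98.9 72
```

```text
clock 32.0333 at [509.6  98.9  75.6] psi -6.6 dx 3.6 dy 0.1 dz -0.0 F [-0.6  0.4 -1.2]
```

Call:
{"name": "step_arm", "arguments": {"deltas": [{"linear": [1, 0, 0], "yaw": 0}, {"linear": [1, 0, 0], "yaw": 0}, {"linear": [0, 0, 0], "yaw": 0}, {"linear": [0, 0, 0], "yaw": 0}]}}

```text
clock: 32.37
tool_pos: [509.6, 98.8, 73.5]
ee_rot: [[-0.0, 0.993, -0.115], [-0.0, -0.115, -0.993], [-1.0, -0.0, 0.0]]
wrist_force: [0.3, 0.0, -0.7]
grip_width: 0.555
```

Call:
{"name": "step_arm", "arguments": {"deltas": [{"linear": [0.5, 0, 0], "yaw": 0}, {"linear": [0, 0, 0], "yaw": 0}, {"linear": [0, 0, 0], "yaw": 0}]}}

```text
clock: 32.62
tool_pos: [509.7, 98.9, 73.4]
ee_rot: [[0.0, 0.993, -0.115], [0.0, -0.115, -0.993], [-1.0, 0.0, -0.0]]
wrist_force: [-1.2, 0.5, 3.2]
grip_width: 0.554
```

Call:
{"name": "step_arm", "arguments": {"deltas": [{"linear": [0.5, 0, 0], "yaw": 0}, {"linear": [0, 0, 0], "yaw": 0}, {"linear": [0, 0, 0], "yaw": 0}]}}

```text
clock: 32.87
tool_pos: [509.7, 99.0, 73.4]
ee_rot: [[0.0, 0.993, -0.115], [0.0, -0.115, -0.993], [-1.0, 0.0, -0.0]]
wrist_force: [-2.1, 0.3, 7.2]
grip_width: 0.556
```

Contact. Release, rise and retreat sideways to clear the views.

Call:
{"name": "step_arm", "arguments": {"deltas": [{"linear": [-0.5, 0, 0], "yaw": 0}, {"linear": [0, 0, 0], "yaw": 0}]}}

```text
clock: 33.03
tool_pos: [509.7, 99.0, 73.4]
ee_rot: [[0.0, 0.993, -0.115], [0.0, -0.115, -0.993], [-1.0, 0.0, -0.0]]
wrist_force: [-1.6, -0.5, 5.5]
grip_width: 0.557
```

Call:
{"name": "step_arm", "arguments": {"deltas": [{"linear": [0, 0, 0], "yaw": 0}, {"linear": [0, 0, 0], "yaw": 0}, {"linear": [0, 0, 0], "yaw": 0}, {"linear": [-3, 0, 0], "yaw": 0}, {"linear": [-15, 0, 0], "yaw": 0}], "jaw": 0.55}}

```text
clock: 33.45
tool_pos: [508.0, 98.5, 89.3]
ee_rot: [[-0.005, 0.993, -0.115], [-0.001, -0.115, -0.993], [-1.0, -0.005, 0.002]]
wrist_force: [0.1, -0.2, -0.4]
grip_width: 0.774
```

Call:
{"name": "step_arm", "arguments": {"deltas": [{"linear": [-30, 0, 0], "yaw": 0}, {"linear": [-35, 0, 0], "yaw": 0}, {"linear": [-35, 0, 0], "yaw": 0}, {"linear": [-20, -10, 20], "yaw": 0}, {"linear": [0, -15, 35], "yaw": 0}]}}

```text
clock: 33.87
tool_pos: [482.7, 48.6, 216.1]
ee_rot: [[0.012, 0.994, -0.112], [0.002, -0.112, -0.994], [-1.0, 0.012, -0.003]]
wrist_force: [1.5, -1.1, 0.2]
grip_width: 0.772
```

Call:
{"name": "step_arm", "arguments": {"deltas": [{"linear": [0, -15, 35], "yaw": 0}, {"linear": [0, -15, 35], "yaw": 0}, {"linear": [0, -15, 35], "yaw": 0}, {"linear": [0, 0, 20], "yaw": 0}, {"linear": [0, 0, 0], "yaw": 0}]}}

```text
clock: 34.28
tool_pos: [418.3, -74.7, 211.5]
ee_rot: [[0.001, 0.993, -0.119], [-0.002, -0.119, -0.993], [-1.0, 0.001, 0.002]]
wrist_force: [0.5, 0.2, 0.2]
grip_width: 0.774
```

Run:
```python
from station import *
from h import *
s=snapshot('top');crop(s,73,150,160,90,5,'pics/t7.png')
d=snapshot('side');crop(d,130,125,265,180,3,'pics/s7.png')
```

```text
(no output)
```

View pics/t7.png

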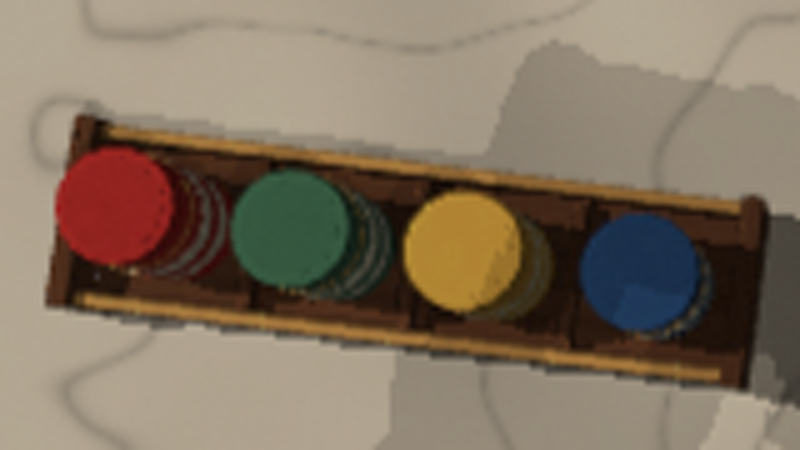

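View pics/s7.png

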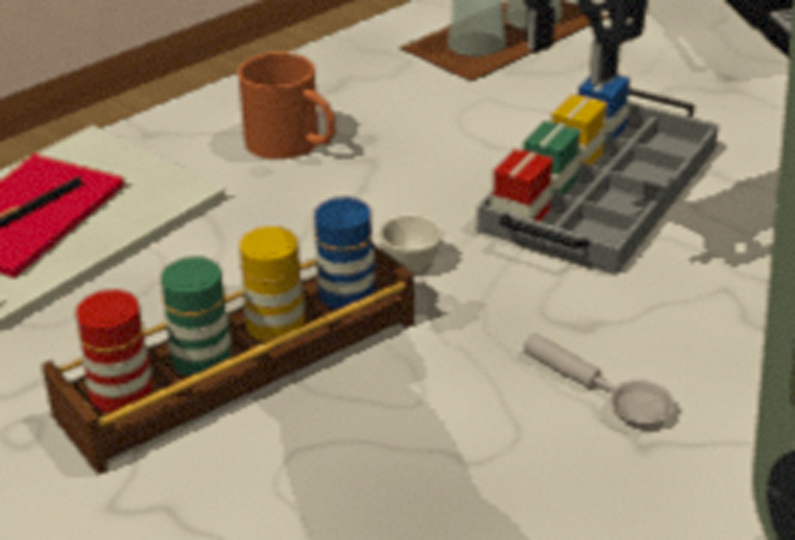

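All four tins are upright in order, red, green, yellow, blue, and the cartons are standing in place. Top-view lid centres are (115,206), (291,229), (463,251) and (640,273). Last numeric check:

Run:
```python
from station import *
from h import *
p=np.load('p.npz');s=snapshot('top')
w=unproj(s,(np.array([[115,206],[291,229],[463,251],[640,273]])+.5)/5-.5+[73,150],114)[:,:2]
print(((w-p['Rt'])@p['RR']).round(1)); print(get_obs()['wrist_force'].round(1),get_obs()['joint_vel'].round(2))
```

```text
[[ 6.000e-01  1.050e+02]
 [-1.000e-01  3.420e+01]
 [-5.000e-01 -3.500e+01]
 [-7.000e-01 -1.063e+02]]
[ 0.2 -0.2  0.8] [ 0.02  0.01 -0.   -0.   -0.   -0.  ]
```

All are within about 1.5 mm of the compartment centres, so I'll hand in.

```bash
python3 -c "from station import *; print(sign_off())"
```

```text
the job is handed in; nothing more can be done
None
```

I moved all four tins from the carrier to the rack, one per compartment, in the carrier's order: red, green, yellow, blue from left to right. Each was lowered until the wrist force and height showed contact with the floor, then released. I handed the job in at about 34 s on the robot's clock.

- **Position:** in the last top view the lid centres were within about 1.5 mm of the compartment centres, measured against my camera-fitted rack pose. An earlier reading had yellow about 2 mm to the left; the final calculation did not repeat that.
- **Calibration:** the two cameras' raw estimates of the rack's position differed by about 2 mm. I took a value between them, so true offsets could be a couple of mm larger than stated.
- **Tins and cartons:** in the last side view all four tins stand upright, and all four cartons are still standing in the carrier. I checked the cartons by eye only.
- **Robot at hand-in:** the arm was clear of everything, with the gripper open and only about 1 N at the wrist.

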